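Sort the camera drawer insert and snap its flap shut

ROBOT

A 6-joint arm with a two-finger parallel gripper is mounted at the origin on the work surface. World frame = base frame: x ahead of the robot, y to its left, z up, the work surface at z = 0. Lengths are in m, angles in rad, forces in N, time in s.
With the tool pointing down it reaches from about 0.425 to 0.95 m from the base axis. Payload 3.5 kg.
Tool frame: the origin (TCP) lies between the finger pads; the fingertips stand 19 mm ahead of it and the grasp point (between the pads) is the TCP; z points along the fingers, y is the line along which they close (so a half turn about z gives the same grasp; the last joint's range is limited). The gripper opens to 85 mm and grips with 20 to 120 N. Pads are 22 mm wide; open, the fingers measure 114 mm over their backs; the gripper's body (76 mm by 85 mm) begins 54 mm behind the grasp point. The pads swing forward as they close: fully open they stand 13 mm farther back than shut.
Start: joints at [-1.251, 0.286, 1.577, -0, 1.279, -0.15], TCP at [0.306, -0.602, 0.225] pointing down, gripper open.
Joint ranges: [-2.77, 2.77], [-0.9, 2.22], [0.21, 2.48], [-1.53, 4.67], [0.24, 2.81], [-2.84, 2.84]. Speed limits (rad/s): [2.79, 2.79, 3.14, 3.14, 3.14, 3.14].

INTERFACE

Orientations are given as a unit quaternion [x, y, z, w].
In Python, from plant import monitor, eyes, ctrl gives the robot as it stands.
- The arm moves only by the shell command python3 -m handwheel 'ROWS' [FORCE]. ROWS is JSON, a list of rows, each a list of 7 numbers: the shift along the tool's x, y, z in units of 40 cm (1.0 is 40 cm), then the turn, a rotation vector about the tool's x, y, z in units of pi rad (1.0 is pi rad), then the opening, from -1 (shut) to 1 (fully open). A call has 1 to 12 rows; each row is the pose to reach, as a shift and turn from the pose commanded when the call began, along the tool's axes at that moment, turning the shorter way round; what a row does not reach only later rows make up. A row lasts 1/8 s, in which the tool goes at most 62.5 mm and 10.7 degrees, less where a joint would pass 70% of its speed; a pose out of reach is approached as far as the arm can. A call with a number of a shift or a turn outside -1 to 1 is refused whole. A call with a gripper value outside its range is refused whole. The fingers move at their own pace and stop on an object; FORCE is the grip in N (left out, the last holds). Time passes only in rows, so rows that repeat a pose let the fingers close. It gives the time, the measured TCP pose, the force, the opening and the grip force at its end, in the units of the state.
- monitor.get_state(): the state, without advancing time (a new reading comes with each control period).
- eyes.read_camera(name): name is "side" or "top"; returns the picture (420x560x3 uint8, red, green, blue); there is no depth.
- eyes.camera_params(name): a dict with "K" (3x3 intrinsics, pixels), "R" (3x3) and "t" (3): a world point X has camera coordinates R X + t. Camera axes: x right, y down, z forward; pixel columns grow to the right and rows downward; lengths in m; the calibration is good to about 2 mm. A picture is of the moment at which its call begins. camera_params takes no time and is no camera call.
- ctrl.sign_off(): hands the job in; it is judged then, once.
The state is a dict: "time": time; "qpos": joint angles; "dq": joint speeds; "joint_efforts": joint torques, N m; "eef_pos": TCP position; "tcp_rot": TCP orientation; "contact_force": force on the tool from outside, world axes, zero at the start; "wrist_torque": the same for the moment, N m; "opening": opening from 0.0 (shut) to 1.0 (fully open); "finger_force": force on a finger pad.
Only numpy, scipy, OpenCV 4.12 (cv2) and the standard library are available. Lean on these libraries where they do the work, as an engineer would, in place of code of your own. Each camera call takes 0.05 s, during which the arm holds its last target. There are 200 camera calls.

TASK

First lift the metal camera rail off the walnut divider frame and lay it flat along the blue pad. Then sort the loose pieces lying about into the frame, each lying flat in its bay: filters in the green-lined bay, black lens caps in the dark red one, steel nozzles in the mustard one, and the brass adapter in the small compartment, whose flap you then press shut until it clicks. Do not knock over or shift the lens, the blower or the battery.

Things in the scene. Friction and masses are not known exactly. Their poses are not given: they have to be found in the camera images.
- frame: Dark walnut divider frame fixed on the table, 240 x 308 mm (its x and y), walls 25 mm high, 8 mm thick, floor 3 mm. Origin: centre of its underside; x points away from the robot at yaw 0. Three bays side by side, centres at x 28, y -100, 0 and 100 mm, each 168 x 92 mm inside; along the near edge a solid strip with the small compartment amid it.
- liner_green: Green felt liner 164 x 90 x 3 mm (its x, y, z), fixed on the floor of one of the frame's three bays; which one varies. Origin: centre of its underside, 3 mm above the table; felt surface 3 mm above that. The bay is 168 mm along x and 92 mm along y inside, its walls rise 19 mm above the felt. The filters' bay.
- liner_red: Dark red felt liner 164 x 90 x 3 mm (its x, y, z), fixed on the floor of one of the frame's three bays; which one varies. Origin: centre of its underside, 3 mm above the table; felt surface 3 mm above that. The bay is 168 mm along x and 92 mm along y inside, its walls rise 19 mm above the felt. The lens caps' bay.
- liner_mustard: Mustard yellow felt liner 164 x 90 x 3 mm (its x, y, z), fixed on the floor of one of the frame's three bays; which one varies. Origin: centre of its underside, 3 mm above the table; felt surface 3 mm above that. The bay is 168 mm along x and 92 mm along y inside, its walls rise 19 mm above the felt. The nozzles' bay.
- compartment (a point): Centre of the floor of the small compartment in the frame's near strip, 3 mm above the table; axes as the frame's. It is 44 mm along x, 64 mm along y and 22 mm deep, open at the top while the flap stands open.
- flap (a joint): Aluminium flap lid over the compartment: angle in rad, 0 = shut and flat, grows to 1.9 as it opens; starts standing up at 1.5 to 1.82. Plate 52 mm from hinge to free edge, 70 mm along the hinge, 4 mm thick. It stays where it is left; a sprung ball catch resists from about 0.2 rad (some 7 N near the free edge), then it snaps shut.
- flap_hinge (a point): Middle of the flap's hinge line, on the bay side of the compartment, 25 mm above the table (the hinge runs along the frame's y; the open flap stands up above this line, the shut one reaches 52 mm from it towards the frame's -x).
- flap_edge (a point): Middle of the flap's free edge, on its upper face (52 mm from the hinge).
- pad: Slate blue rest pad fixed on the table, 60 x 220 x 3 mm (its x and y). Origin: centre of its underside.
- rail: Dark grey metal camera rail, a flat bar 190 mm long (its y), 30 mm wide (its x), 12 mm thick, red stripe near one end; 160 g. Origin: centre of its underside. At the start it lies across the tops of the bay walls, over the middle bay, its underside 25 mm above the table.
- filter1: Round filter in a slim white plastic shell, a flat disc 48 mm across and 9 mm thick, tinted glass in the middle of its top; 30 g. Origin: centre of its underside, z up. May be absent.
- filter2: Round filter in a slim white plastic shell, a flat disc 48 mm across and 9 mm thick, tinted glass in the middle of its top; 30 g. Origin: centre of its underside, z up. May be absent.
- filter3: Round filter in a slim white plastic shell, a flat disc 48 mm across and 9 mm thick, tinted glass in the middle of its top; 30 g. Origin: centre of its underside, z up. May be absent.
- cap1: Black rubber lens cap, a disc 42 mm across and 14 mm thick; 25 g. Origin: centre of its underside, z up. May be absent.
- cap2: Black rubber lens cap, a disc 42 mm across and 14 mm thick; 25 g. Origin: centre of its underside, z up. May be absent.
- nozzle1: Stainless steel blower nozzle lying along its own x, 70 mm long: a round tube 12 mm across, its axis 9 mm above the origin, with 18 mm square collars at both ends (14 mm long at -x, 6 mm at +x), so it lies 18 mm high; grip the 40 mm of bare tube between them. 40 g. Origin: centre of the underside, mid-length. May be absent.
- nozzle2: Stainless steel blower nozzle lying along its own x, 70 mm long: a round tube 12 mm across, its axis 9 mm above the origin, with 18 mm square collars at both ends (14 mm long at -x, 6 mm at +x), so it lies 18 mm high; grip the 40 mm of bare tube between them. 40 g. Origin: centre of the underside, mid-length. May be absent.
- adapter: Brass tripod thread adapter, an upright plain cylinder 20 mm across and 14 mm high; 30 g. Origin: centre of its underside, z up.
- lens: Black camera lens standing upright, 68 mm across, 75 mm high. It only stands nearby and is to be left where it is.
- blower: Black rubber blower bulb standing upright, 62 mm across, 95 mm high. It only stands nearby and is to be left where it is.
- battery: Black camera battery, 40 x 56 x 22 mm. It only stands nearby and is to be left where it is.
Mind the look-alikes: they are no part of the job. Leave any purple look-alike of the nozzle2 alone.

How it is judged:
By the outcome, as a careful person would: the job done as asked, in the order asked, and still so for the second after the job is handed in, with the robot touching nothing.
Of filter1, filter2, filter3, cap1, cap2, nozzle1, nozzle2 only 4 to 6 are there at a start; the rules pass over those that are not, and their reading is None.
At some moment in a run one of filter1, filter2, filter3, cap1, cap2, nozzle1, nozzle2 may be knocked a few centimetres aside while the robot is not near it.
Once in a run the grip may slacken for a moment while it holds something.
It also fails if it takes over 210 s, if anything falls off the work surface, if the arm or the gripper's body presses on something with over 40 N, if the wrist force passes 120 N, or if a joint passes its speed limit or range.

## Working session

There is one attempt and no reset: what is moved stays moved. The work goes in short steps, Python scripts to look and compute and a shell command to move; the robot and the scene stay as the last step left them, time stands still between calls to the robot, and variables do not carry over. Pictures are saved under pics/ and viewed, at most 14 in all, crops included, and the job is handed in when it is done.

```bash
ls; mkdir -p pics; cat > h.py <<'E'
import numpy as np, cv2
from plant import monitor, eyes, ctrl
def shot(n):
    return eyes.read_camera(n)
def cast(cam,u,v,z):
    p=eyes.camera_params(cam);K,R,t=[np.array(p[k],float) for k in("K","R","t")]
    c=-R.T@t; d=R.T@np.linalg.solve(K,[u,v,1.]); return c+d*(z-c[2])/d[2]
def proj(cam,X):
    p=eyes.camera_params(cam);K,R,t=[np.array(p[k],float) for k in("K","R","t")]
    q=K@(R@np.array(X,float)+t); return q[:2]/q[2]
def save(im,f,s=1.4):
    cv2.imwrite(f,cv2.resize(im[:,:,::-1],None,fx=s,fy=s,interpolation=cv2.INTER_CUBIC))
E
python3 - <<'E'
from h import *
for n in("top","side"):
    im=shot(n); np.save(f"{n}.npy",im); save(im,f"pics/{n}0.png")
    p=eyes.camera_params(n); print(n,p["K"],-np.array(p["R"]).T@np.array(p["t"]))
    print([proj(n,x).round() for x in([.3,-.3,0],[.3,.3,0],[.9,-.3,0],[.9,.3,0])])
print(monitor.get_state())
E
```

```text
pics
top [[538.93423525   0.         282.74926971]
 [  0.         538.93423525 207.79222336]
 [  0.           0.           1.        ]] [ 0.45796539 -0.03598804  1.17572063]
[array([399., 338.]), array([118., 344.]), array([388.,  67.]), array([122.,  71.])]
side [[380.78623872   0.         275.15582647]
 [  0.         380.78623872 208.10343031]
 [  0.           0.           1.        ]] [ 0.51968295 -0.85443171  0.70016881]
[array([168., 304.]), array([197., 164.]), array([429., 292.]), array([367., 158.])]
{'time': 0.1, 'qpos': array([-1.25098437e+00,  2.87117767e-01,  1.57803029e+00,  2.19085467e-05,
        1.27860428e+00, -1.49990314e-01]), 'dq': array([ 0.00151142, -0.00241805, -0.00519062, -0.00104537, -0.00019466,
        0.00170397]), 'joint_efforts': array([ 1.17380347e-03, -4.07296443e+01, -2.93697202e+01, -1.12890334e-04,
        3.41230552e-03,  5.41150314e-06]), 'eef_pos': array([ 0.30542302, -0.60126661,  0.22335855]), 'tcp_rot': array([ 9.72537527e-01,  2.32743620e-01, -8.11311024e-05, -1.07683803e-03]), 'contact_force': array([-0.89104889,  0.07018628, -0.44521471]), 'wrist_torque': array([0.00320896, 0.00987129, 0.02392373]), 'finger_force': 0.0, 'opening': 0.9982375463016798}
```

View pics/top0.png

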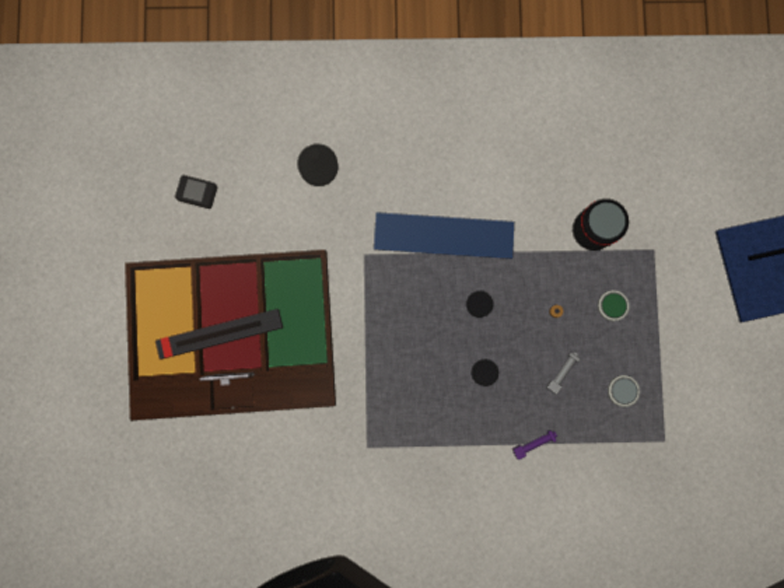

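View pics/side0.png

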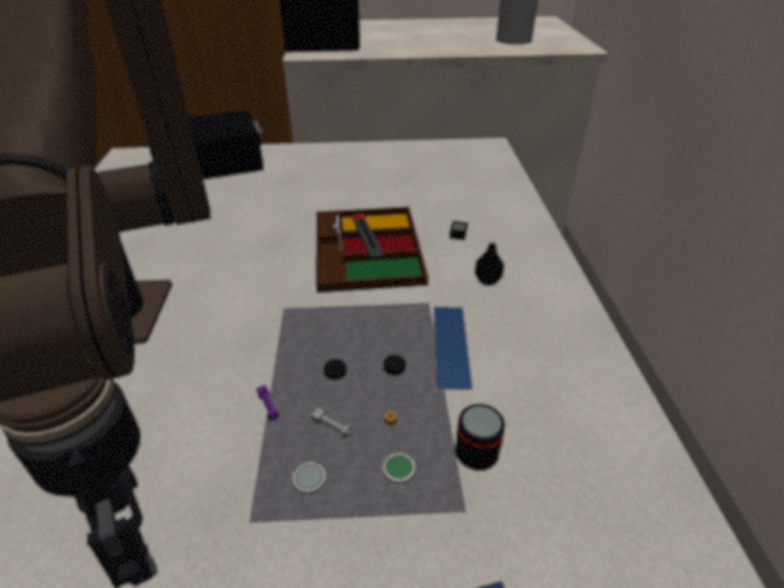

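The top view (scaled ×1.4) shows the frame at about (230,335), with bays mustard, red and green from left to right. The rail lies over them and the flap stands at (225,378). The pad is at (445,235), the caps at (480,304) and (485,373), and the nozzle at (563,373). The filters are at (614,306) and (624,391), the adapter at (556,311), and the purple decoy at (535,445). The side view agrees.

```bash
cat > meas.py <<'E'
from h import *
def mask(im,cond,box):
    m=np.zeros(im.shape[:2],np.uint8); x0,y0,x1,y1=box; m[y0:y1,x0:x1]=255; return m&(cond.astype(np.uint8)*255)
def blobs(m,amin=15):
    cs,_=cv2.findContours(cv2.morphologyEx(m,cv2.MORPH_CLOSE,np.ones((3,3))),cv2.RETR_EXTERNAL,cv2.CHAIN_APPROX_NONE)
    return sorted([c for c in cs if cv2.contourArea(c)>=amin],key=cv2.contourArea,reverse=True)
def rect(cam,c,z):
    """minAreaRect cast on plane: centre, long-side angle deg, sizes mm"""
    P=np.array([cast(cam,u,v,z)[:2] for u,v in c[:,0,:].astype(float)],np.float32)
    (cx,cy),(w,h),a=cv2.minAreaRect(P*1000)
    if w<h:w,h,a=h,w,a+90
    return round(cx/1000,4),round(cy/1000,4),round((a+90)%180-90,1),round(w),round(h)
def loose(im,cam="top"):
    hsv=cv2.cvtColor(im,cv2.COLOR_RGB2HSV); 
    H,S,V=[hsv[:,:,i].astype(int) for i in range(3)]
    return H,S,V
E
python3 - <<'E'
from meas import *
im=np.load("top.npy"); H,S,V=loose(im)
for u,v in[(180,250),(343,217),(347,267),(397,222),(402,266),(402,279),(439,219),(445,278),(320,170),(97,215),(165,210),(210,215),(156,241),(118,249),(165,270),(120,285),(20,300),(160,270)]: print((u,v),im[v,u],H[v,u],S[v,u],V[v,u])
fr=blobs(mask(im,(V<110)|(S>90),(80,170,250,310)),500)
c=max(fr,key=cv2.contourArea); q=cv2.approxPolyDP(cv2.convexHull(c),6,True)[:,0]; print("frame quad",q.tolist(),[cast("top",*p,.025).round(3)[:2].tolist() for p in q])
B=(80,170,250,310)
for n,cnd,z in(("green",(H>50)&(H<85)&(S>110),.006),("red",((H<6)|(H>172))&(S>150)&(V>60),.006),("must",(H>15)&(H<30)&(S>150)&(V>120),.006)):
    print(n,[rect("top",c,z) for c in blobs(mask(im,cnd,B),40)])
print("pad",[rect("top",c,.003) for c in blobs(mask(im,(H>98)&(H<120)&(S>90),(255,140,380,195)),200)])
B=(262,182,474,315)
print("dark",[rect("top",c,.007) for c in blobs(mask(im,V<55,B))])
print("bright",[(rect("top",c,.009)) for c in blobs(mask(im,(V>130)&(S<40),B))])
print("brass",[rect("top",c,.012) for c in blobs(mask(im,(H<25)&(S>110)&(V>80),B),4)])
E
```

```text
(180, 250) [101  35  36] 0 167 101
(343, 217) [28 27 29] 135 18 29
(347, 267) [29 29 30] 120 9 30
(397, 222) [49 47 49] 150 10 49
(402, 266) [129 130 127] 40 6 130
(402, 279) [85 81 84] 158 12 85
(439, 219) [44 81 51] 66 116 81
(445, 278) [106 113 109] 73 16 113
(320, 170) [45 62 87] 108 123 87
(97, 215) [162 119  54] 18 170 162
(165, 210) [103  38  38] 0 161 103
(210, 215) [48 85 55] 66 111 85
(156, 241) [52 49 48] 8 20 52
(118, 249) [172  44  39] 1 197 172
(165, 270) [93 84 82] 5 30 93
(120, 285) [56 33 23] 9 150 56
(20, 300) [158 152 143] 18 24 158
(160, 270) [134 129 128] 5 11 134
frame quad [[233, 180], [239, 289], [93, 300], [90, 188]] [[0.644, 0.051], [0.411, 0.041], [0.394, 0.347], [0.632, 0.358]]
green [(0.5415, 0.1022, 2.8, 135, 88)]
red [(0.5845, 0.2047, 3.6, 95, 89), (0.4913, 0.2001, -85.6, 89, 51), (0.5036, 0.3006, 12.0, 29, 13)]
must [(0.5447, 0.3036, 2.9, 163, 87)]
pad [(0.6713, -0.1328, 85.2, 216, 57)]
dark [(0.455, -0.1893, 88.3, 39, 39), (0.5614, -0.184, -46.4, 40, 40)]
bright [(0.5278, -0.4632, -3.3, 212, 11)]
brass [(0.5478, -0.3027, -2.4, 18, 17)]
```

```bash
python3 - <<'E'
from meas import *
im=np.load("top.npy"); H,S,V=loose(im)
print("f1",[rect("top",c,.009) for c in blobs(mask(im,(V>115)|(S>70),(424,204,456,232)))])
print("f2",[rect("top",c,.009) for c in blobs(mask(im,(V>102),(430,264,462,294)))])
print("noz",[rect("top",c,.009) for c in blobs(mask(im,(V>110),(386,248,420,284)))])
r=mask(im,((S<75)&(V<80))|((H<5)&(V>130)&(S>170)),(105,218,206,262))
print("rail",[rect("top",c,.037) for c in blobs(r,200)])
fl=mask(im,(S<60)&(V>70),(138,262,186,280)); print("flap",[rect("top",c,.07) for c in blobs(fl,5)])
lens=[rect("top",c,.03) for c in blobs(mask(im,V<70,(400,140,460,182)),200)]
print("lens",lens,"blower",[rect("top",c,.05) for c in blobs(mask(im,V<70,(205,95,250,140)),200)])
crop=im[170:310,80:250]; save(crop,"pics/crop.png",4)
E
```

```text
f1 [(0.5557, -0.3941, 43.1, 46, 46)]
f2 [(0.423, -0.4031, -2.9, 47, 45)]
noz [(0.4541, -0.3119, -35.9, 68, 17)]
rail [(0.5212, 0.2123, -76.3, 189, 31)]
flap [(0.4524, 0.1975, -86.9, 69, 13)]
lens [(0.6788, -0.3737, -51.5, 90, 68)] blower [(0.7754, 0.0619, -0.6, 64, 58)]
```

View pics/crop.png

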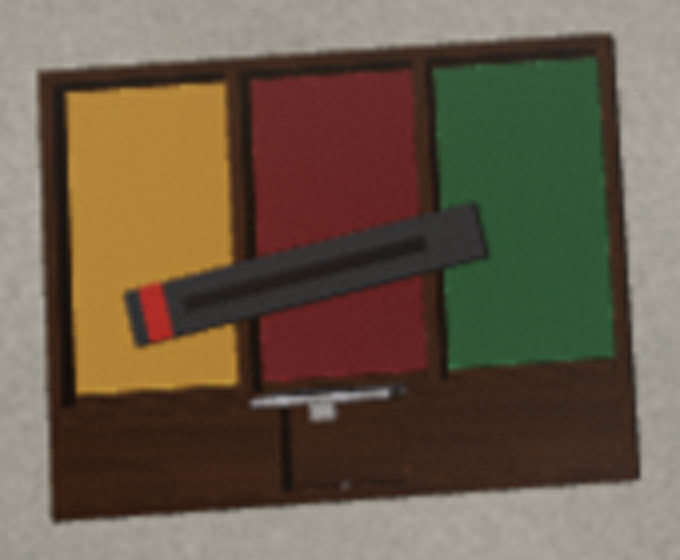

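The crop shows the rail with its red-stripe end over the mustard bay, at about (150,310), and its grey end over the green bay at (480,230). The flap stands at (330,398) and the compartment is below it.

```bash
cat > plan.py <<'E'
import sys; from h import *
from scipy.spatial.transform import Rotation as Ro
# args: waypoints x,y,z,xang_deg[,tilt]  -> row values relative to the present measured pose (level tool assumed if tilt absent)
s=monitor.get_state(); p0=s["eef_pos"]; R0=Ro.from_quat(s["tcp_rot"])
print("now",p0.round(4),"xang",R0.as_matrix()[:2,0]@[1,0],round(float(np.degrees(np.arctan2(*R0.as_matrix()[[1,0],0]))),1),"F",s["contact_force"].round(1),"open",round(s["opening"]*85,1),"grip",round(s["finger_force"],1),"t",round(s["time"],2))
for a in sys.argv[1:]:
    v=[float(q) for q in a.split(",")]
    R1=Ro.from_euler("z",v[3],degrees=True)*Ro.from_quat([1,0,0,0])
    d=R0.inv().apply(np.array(v[:3])-p0); r=(R0.inv()*R1).as_rotvec()
    n=max(np.linalg.norm(d)/.0625,np.degrees(np.linalg.norm(r))/10.7)
    print(a,"->",(d/.4).round(4).tolist(),(r/np.pi).round(4).tolist(),"rows",round(n,1))
E
sed -i 's/R0.as_matrix()\[:2,0\]@\[1,0\],//' plan.py
python3 plan.py .42,-.15,.15,80 .42,-.15,.04,80
```

```text
now [ 0.3054 -0.6013  0.2234] xang 26.9 F [-0.9  0.1 -0.4] open 84.9 grip 0.0 t 0.1
.42,-.15,.15,80 -> [0.7661, -0.8759, 0.1855] [-0.0006, -0.0004, -0.2949] rows 7.5
.42,-.15,.04,80 -> [0.766, -0.8753, 0.4605] [-0.0006, -0.0004, -0.2949] rows 8.0
```

```bash
python3 plan.py .5,-.09,.08,80 | tail -1; python3 -m handwheel '[[0.2,-0.2,0,0,0,-0.1,-0.3],[0.4,-0.5,0.1,0,0,-0.2,-0.3],[0.6,-0.7,0.2,0,0,-0.295,-0.3],[0.92,-0.94,0.25,0,0,-0.295,-0.3],[0.92,-0.94,0.25,0,0,-0.295,-0.3],[0.92,-0.94,0.25,0,0,-0.295,-0.3],[0.92,-0.94,0.25,0,0,-0.295,-0.3],[0.92,-0.94,0.25,0,0,-0.295,-0.3],[0.92,-0.94,0.25,0,0,-0.295,-0.3],[0.92,-0.94,0.25,0,0,-0.295,-0.3]]' 40; python3 plan.py .5,-.09,.03,80
```

```text
.5,-.09,.08,80 -> [1.0122, -0.9187, 0.3607] [-0.0006, -0.0004, -0.2949] rows 9.0
time: 1.35
eef_pos: [0.4629, -0.0975, 0.1234]
tcp_rot: [0.765, 0.645, -0.001, -0.001]
contact_force: [0.2, 0.0, 0.5]
opening: 0.35
finger_force: 0.0
now [ 0.4629 -0.0975  0.1234] xang 80.3 F [0.2 0.  0.5] open 29.7 grip 0.0 t 1.35
.5,-.09,.03,80 -> [0.034, 0.0888, 0.2333] [-0.0008, -0.0002, 0.0015] rows 1.6
```

```bash
python3 -m handwheel '[[0.034,0.0888,0.15,0,0,0,-0.3],[0.034,0.0888,0.233,0,0,0,-0.3],[0.034,0.0888,0.233,0,0,0,-0.3],[0.034,0.0888,0.233,0,0,0,-0.3]]' | egrep 'pos|for'; for i in 1; do python3 -m handwheel '[[0,0,0.008,0,0,0,-0.3],[0,0,0.015,0,0,0,-0.3],[0,0,0.015,0,0,0,-0.3]]'| egrep 'pos|for'; python3 -m handwheel '[[0,0,0.005,0,0,0,-0.3],[0,0,0.01,0,0,0,-0.3],[0,0,0.01,0,0,0,-0.3]]'| egrep 'pos|for'; done
```

```text
eef_pos: [0.5014, -0.0939, 0.0327]
contact_force: [1.2, 0.3, 0.3]
finger_force: 0.0
eef_pos: [0.501, -0.0929, 0.0259]
contact_force: [0.2, 0.0, 0.1]
finger_force: 0.0
eef_pos: [0.5006, -0.0926, 0.0211]
contact_force: [0.3, 0.9, -0.4]
finger_force: 0.0
```

```bash
python3 -m handwheel '[[0,0,0.005,0,0,0,-0.3],[0,0,0.005,0,0,0,-0.3],[0,0,0.005,0,0,0,-0.3]]'| egrep 'pos|for'; python3 -m handwheel '[[0,0,0.005,0,0,0,-0.3],[0,0,0.005,0,0,0,-0.3],[0,0,0.005,0,0,0,-0.3]]'| egrep 'pos|contact_for';python3 -m handwheel '[[0,0,0.005,0,0,0,-0.3],[0,0,0.005,0,0,0,-0.3],[0,0,0.005,0,0,0,-0.3]]'| egrep 'pos|contact_for'
```

```text
eef_pos: [0.5009, -0.0927, 0.0194]
contact_force: [-0.1, 0.3, -0.0]
finger_force: 0.0
eef_pos: [0.5008, -0.0927, 0.0174]
contact_force: [0.4, 0.5, 0.0]
eef_pos: [0.5008, -0.0927, 0.0154]
contact_force: [0.3, -0.0, 0.4]
```

```bash
for i in 1; do python3 -m handwheel '[[0,0,0.005,0,0,0,-0.3],[0,0,0.005,0,0,0,-0.3],[0,0,0.005,0,0,0,-0.3]]'| egrep 'pos|contact_for'; python3 -m handwheel '[[0,0,0.005,0,0,0,-0.3],[0,0,0.005,0,0,0,-0.3],[0,0,0.005,0,0,0,-0.3]]'| egrep 'pos|contact_for';python3 -m handwheel '[[0,0,0.005,0,0,0,-0.3],[0,0,0.005,0,0,0,-0.3],[0,0,0.005,0,0,0,-0.3]]'| egrep 'pos|contact_for'; done
```

```text
eef_pos: [0.5009, -0.0927, 0.0134]
contact_force: [0.3, -0.5, 0.0]
eef_pos: [0.5008, -0.0927, 0.0114]
contact_force: [0.1, -0.8, -1.0]
eef_pos: [0.5008, -0.0927, 0.0094]
contact_force: [0.2, -0.6, 0.1]
```

```bash
for i in 1; do python3 -m handwheel '[[0,0,0.004,0,0,0,-0.3],[0,0,0.004,0,0,0,-0.3],[0,0,0.004,0,0,0,-0.3]]'| egrep 'pos|contact_for'; python3 -m handwheel '[[0,0,0.004,0,0,0,-0.3],[0,0,0.004,0,0,0,-0.3],[0,0,0.004,0,0,0,-0.3]]'| egrep 'pos|contact_for';python3 -m handwheel '[[0,0,0.004,0,0,0,-0.3],[0,0,0.004,0,0,0,-0.3],[0,0,0.004,0,0,0,-0.3]]'| egrep 'pos|contact_for'; done;python3 plan.py
```

```text
eef_pos: [0.5008, -0.0927, 0.0078]
contact_force: [-0.2, -0.0, -0.3]
eef_pos: [0.5008, -0.0927, 0.0062]
contact_force: [-0.0, 0.7, -0.6]
eef_pos: [0.5008, -0.0927, 0.0046]
contact_force: [-0.2, -0.7, 0.1]
now [ 0.5008 -0.0927  0.0046] xang 80.0 F [-0.2 -0.7  0.1] open 29.9 grip 0.0 t 5.97
```

```bash
python3 - <<'E'
from h import *
im=shot("side"); c=proj("side",[.5,-.093,0]); print(c)
u,v=c.astype(int); save(im[v-70:v+30,u-60:u+60],"pics/tip.png",5)
E
```

```text
[255.61048179 237.97235439]
```

View pics/tip.png

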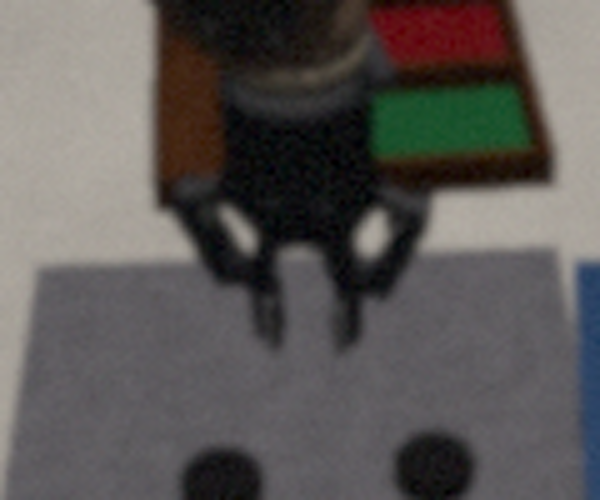

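The crop shows both fingertips, at (275,345) and (345,345), practically at table level where the TCP projects (300,350). So the fingertips are only about 4 mm ahead of the TCP at a 30 mm opening.

```bash
for i in 1; do python3 -m handwheel '[[0,0,0.003,0,0,0,-0.3],[0,0,0.003,0,0,0,-0.3],[0,0,0.003,0,0,0,-0.3]]'| egrep 'pos|contact_for'; python3 -m handwheel '[[0,0,0.003,0,0,0,-0.3],[0,0,0.003,0,0,0,-0.3],[0,0,0.003,0,0,0,-0.3]]'| egrep 'pos|contact_for'; done
```

```text
eef_pos: [0.5008, -0.0927, 0.0034]
contact_force: [-0.9, 0.1, -1.3]
eef_pos: [0.5009, -0.0928, 0.0022]
contact_force: [-0.2, 0.2, -0.1]
```

```bash
for i in 1; do python3 -m handwheel '[[0,0,0.003,0,0,0,-0.3],[0,0,0.003,0,0,0,-0.3],[0,0,0.003,0,0,0,-0.3]]'| egrep 'pos|contact_for'; python3 -m handwheel '[[0,0,0.003,0,0,0,-0.3],[0,0,0.003,0,0,0,-0.3],[0,0,0.003,0,0,0,-0.3]]'| egrep 'pos|contact_for'; python3 -m handwheel '[[0,0,0.003,0,0,0,-0.3],[0,0,0.003,0,0,0,-0.3],[0,0,0.003,0,0,0,-0.3]]'| egrep 'pos|contact_for'; done
```

```text
eef_pos: [0.5008, -0.0927, 0.001]
contact_force: [0.4, 0.6, -0.4]
eef_pos: [0.5009, -0.0927, -0.0002]
contact_force: [0.1, -1.0, 0.0]
eef_pos: [0.5009, -0.0928, -0.0014]
contact_force: [-0.1, 0.6, 0.1]
```

```bash
for i in 1; do python3 -m handwheel '[[0,0,0.003,0,0,0,-0.3],[0,0,0.003,0,0,0,-0.3],[0,0,0.005,0,0,0,-0.3],[0,0,0.005,0,0,0,-0.3]]'| egrep 'pos|contact_for'; python3 -m handwheel '[[0,0,0.003,0,0,0,-0.3],[0,0,0.003,0,0,0,-0.3],[0,0,0.005,0,0,0,-0.3],[0,0,0.005,0,0,0,-0.3]]'| egrep 'pos|contact_for';  done; python3 - <<'E'
from h import *
im=shot("side"); c=proj("side",[.5,-.093,0])
u,v=c.astype(int); save(im[v-70:v+30,u-60:u+60],"pics/tip2.png",5)
E
```

```text
eef_pos: [0.5008, -0.0927, -0.0034]
contact_force: [-0.4, 1.2, -0.4]
eef_pos: [0.5008, -0.0927, -0.0055]
contact_force: [0.2, -0.1, 0.0]
```

View pics/tip2.png

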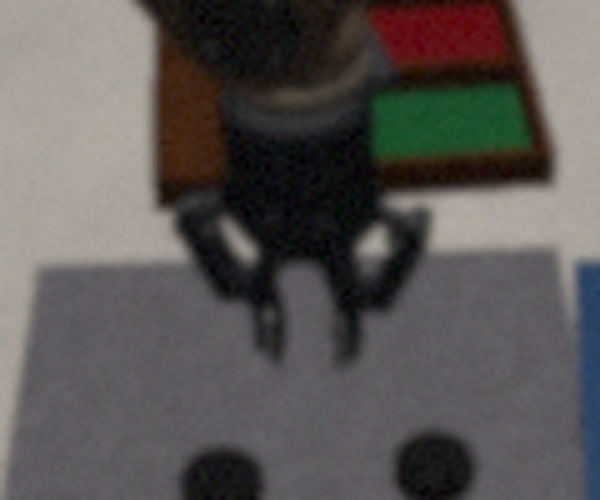

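The tips have moved down to about (272,362) and (347,362), roughly table level. There is still no contact force, so I'll keep stepping down gently.

```bash
for i in 1; do python3 -m handwheel '[[0,0,0.0025,0,0,0,-0.3],[0,0,0.0025,0,0,0,-0.3],[0,0,0.0025,0,0,0,-0.3]]'| egrep 'pos|contact_for'; python3 -m handwheel '[[0,0,0.0025,0,0,0,-0.3],[0,0,0.0025,0,0,0,-0.3],[0,0,0.0025,0,0,0,-0.3]]'| egrep 'pos|contact_for';python3 -m handwheel '[[0,0,0.0025,0,0,0,-0.3],[0,0,0.0025,0,0,0,-0.3],[0,0,0.0025,0,0,0,-0.3]]'| egrep 'pos|contact_for';  done; python3 plan.py
```

```text
eef_pos: [0.5008, -0.0927, -0.0064]
contact_force: [-1.3, -0.3, -0.3]
eef_pos: [0.501, -0.0928, -0.0071]
contact_force: [-1.5, 0.3, 3.1]
eef_pos: [0.5011, -0.0928, -0.0071]
contact_force: [-3.6, 0.4, 10.1]
now [ 0.5011 -0.0928 -0.0071] xang 80.0 F [-3.6  0.4 10.1] open 29.9 grip 5.1 t 10.07
```

```bash
python3 - <<'E'
from h import *
for u in (195+272/5,195+309.5/5,195+347/5): print(cast("side",u-.5,167+364/5-.5,.001).round(4))
E
python3 -m handwheel '[[0,0,-0.1,0,0,0,0.3],[0,0,-0.1,0,0,0,0.3],[0,0,-0.1,0,0,0,0.3],[0,0,-0.1,0,0,0,0.3]]'| egrep 'pos|contact_for|open'; python3 plan.py .521,.212,.16,103.7 .521,.212,.036,103.7
```

```text
[ 0.4819 -0.0983  0.001 ]
[ 0.5021 -0.0995  0.001 ]
[ 0.5222 -0.1006  0.001 ]
eef_pos: [0.4998, -0.0923, 0.0302]
contact_force: [-0.9, -0.2, -0.4]
opening: 0.644
now [ 0.4998 -0.0923  0.0302] xang 80.0 F [-0.9 -0.2 -0.4] open 54.8 grip 0.0 t 10.57
.521,.212,.16,103.7 -> [0.7587, -0.0805, -0.3237] [-0.0008, -0.0003, -0.1316] rows 5.3
.521,.212,.036,103.7 -> [0.7585, -0.0797, -0.0138] [-0.0008, -0.0003, -0.1316] rows 4.9
```

```bash
python3 -m handwheel '[[0,0,-0.324,0,0,0,0.3],[0.759,-0.08,-0.324,0,0,-0.1316,0.3],[0.759,-0.08,-0.324,0,0,-0.1316,0.3],[0.759,-0.08,-0.324,0,0,-0.1316,0.3],[0.759,-0.08,-0.324,0,0,-0.1316,0.3],[0.759,-0.08,-0.324,0,0,-0.1316,0.3],[0.759,-0.08,-0.324,0,0,-0.1316,0.3],[0.759,-0.08,-0.324,0,0,-0.1316,0.3],[0.759,-0.08,-0.324,0,0,-0.1316,0.3],[0.759,-0.08,-0.324,0,0,-0.1316,0.3]]' >/dev/null; python3 plan.py .521,.212,.019,103.7
```

```text
now [0.5218 0.2105 0.1606] xang 103.6 F [-0.   0.1 -0.3] open 54.7 grip 0.0 t 11.82
.521,.212,.019,103.7 -> [0.0042, -0.0007, 0.3539] [-0.0004, 0.0, -0.0006] rows 2.3
```

```bash
python3 -m handwheel '[[0.004,0,0.15,0,0,0,0.3],[0.004,0,0.25,0,0,0,0.3],[0.004,0,0.32,0,0,0,0.3],[0.004,0,0.354,0,0,0,0.3],[0.004,0,0.354,0,0,0,0.3],[0.004,0,0.354,0,0,0,-1],[0.004,0,0.354,0,0,0,-1],[0.004,0,0.354,0,0,0,-1],[0.004,0,0.354,0,0,0,-1],[0.004,0,0.354,0,0,0,-1],[0.004,0,0.354,0,0,0,-1]]' 80; python3 plan.py .521,.212,.07,103.7 .671,-.133,.07,85.2 .671,-.133,.005,85.2
```

```text
time: 13.2
eef_pos: [0.5232, 0.2136, 0.0218]
tcp_rot: [0.618, 0.786, 0.001, 0.001]
contact_force: [-1.3, -0.5, 6.2]
opening: 0.322
finger_force: 79.8
now [0.5232 0.2136 0.0218] xang 103.7 F [-1.3 -0.5  6.2] open 27.4 grip 79.8 t 13.2
.521,.212,.07,103.7 -> [-0.0027, -0.0058, -0.1206] [0.0011, 0.0001, 0.0001] rows 0.8
.671,-.133,.07,85.2 -> [-0.9296, 0.154, -0.1198] [0.0011, -0.0001, 0.1028] rows 6.1
.671,-.133,.005,85.2 -> [-0.9295, 0.1535, 0.0427] [0.0011, -0.0001, 0.1028] rows 6.0
```

```bash
python3 -m handwheel '[[0,0,-0.06,0,0,0,-1],[0,0,-0.13,0,0,0,-1],[-0.1,0.02,-0.13,0,0,0.01,-1],[-0.25,0.04,-0.13,0,0,0.04,-1],[-0.4,0.06,-0.13,0,0,0.06,-1],[-0.55,0.09,-0.13,0,0,0.08,-1],[-0.7,0.11,-0.13,0,0,0.103,-1],[-0.85,0.14,-0.13,0,0,0.103,-1],[-0.929,0.154,-0.13,0,0,0.103,-1],[-0.929,0.154,-0.13,0,0,0.103,-1],[-0.929,0.154,-0.13,0,0,0.103,-1],[-0.929,0.154,-0.13,0,0,0.103,-1]]'; python3 plan.py .671,-.133,.012,85.2 .671,-.133,.001,85.2;  python3 - <<'E'
from h import *
im=shot("top");save(im[100:320,60:480],"pics/r.png",1.7)
E
```

```text
time: 14.7
eef_pos: [0.6688, -0.1315, 0.0712]
tcp_rot: [0.736, 0.677, -0.0, -0.001]
contact_force: [0.8, 0.2, -2.2]
opening: 0.32
finger_force: 79.4
now [ 0.6688 -0.1315  0.0712] xang 85.3 F [ 0.8  0.2 -2.2] open 27.2 grip 79.4 t 14.7
.671,-.133,.012,85.2 -> [-0.0033, 0.006, 0.1479] [-0.0004, -0.0002, 0.0003] rows 0.9
.671,-.133,.001,85.2 -> [-0.0033, 0.006, 0.1754] [-0.0004, -0.0002, 0.0003] rows 1.1
```

View pics/r.png

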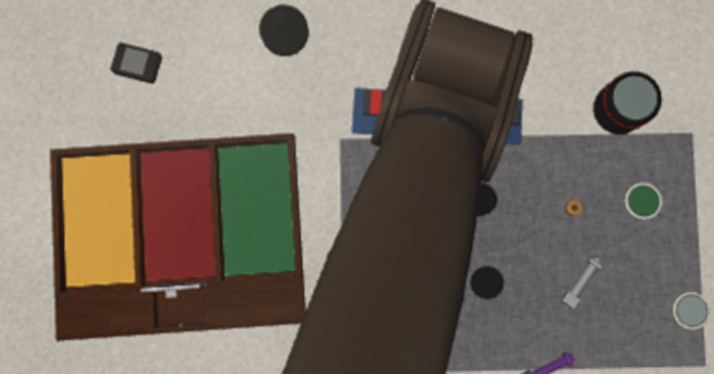

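The rail is held above the pad, with its stripe end at (375,100). The frame is clear. The pale filter has been knocked to the right, to about (690,310) in this crop, which is image pixel (466,282).

```bash
python3 -m handwheel '[[-0.003,0.006,0.08,0,0,0,-1],[-0.003,0.006,0.148,0,0,0,-1],[-0.003,0.006,0.16,0,0,0,-1],[-0.003,0.006,0.168,0,0,0,-1],[-0.003,0.006,0.174,0,0,0,-1],[-0.003,0.006,0.176,0,0,0,-1],[-0.003,0.006,0.176,0,0,0,-1]]'; python3 -m handwheel '[[0,0,0,0,0,0,-0.3],[0,0,0,0,0,0,0],[0,0,0,0,0,0,0],[0,0,-0.02,0,0,0,0.1],[0,0,-0.1,0,0,0,0.1],[0,0,-0.25,0,0,0,0.1],[0,0,-0.25,0,0,0,0.1]]'; python3 plan.py .423,-.403,.1,30
```

```text
time: 15.62
eef_pos: [0.6721, -0.1346, 0.0019]
tcp_rot: [0.736, 0.677, 0.0, 0.0]
contact_force: [-0.0, 1.1, -2.1]
opening: 0.324
finger_force: 79.3
time: 16.5
eef_pos: [0.6764, -0.136, 0.1098]
tcp_rot: [0.736, 0.677, 0.003, 0.006]
contact_force: [-0.5, 0.4, 0.9]
opening: 0.555
finger_force: 0.0
now [ 0.6764 -0.136   0.1098] xang 85.2 F [-0.5  0.4  0.9] open 47.2 grip 0.0 t 16.5
.423,-.403,.1,30 -> [-0.7183, -0.5754, 0.019] [0.0046, -0.0011, 0.3065] rows 5.9
```

```bash
python3 plan.py .5,.15,.22,103|tail -1; cat > look.py <<'E'
from meas import *
im=shot("top"); np.save("top.npy",im); H,S,V=loose(im)
B=(255,180,500,330)
m=mask(im,V<55,B); print("caps",[rect("top",c,.007) for c in blobs(m,100)])
for c in blobs(mask(im,((V>108)&(S<45))|((H>50)&(H<90)&(S>70)),(300,190,500,330)),40): 
    P=cv2.boundingRect(c)
    if max(P[2:])<45: print("bright",rect("top",c,.009),P)
print("brass",[rect("top",c,.012) for c in blobs(mask(im,(H<25)&(S>110)&(V>80),(262,190,474,300)),4)])
r=mask(im,(S<75)&(V<85),(255,140,380,195)); print("rail",[rect("top",c,.015) for c in blobs(r,100)])
E
python3 -m handwheel '[[0.1,-0.1,-0.25,0,0,-0.04,0.1],[0.3,-0.25,-0.28,0,0,-0.08,0.1],[0.73,-0.39,-0.28,0,0,-0.1,0.1],[0.73,-0.39,-0.28,0,0,-0.1,0.1],[0.73,-0.39,-0.28,0,0,-0.1,0.1],[0.73,-0.39,-0.28,0,0,-0.1,0.1],[0.73,-0.39,-0.28,0,0,-0.1,0.1],[0.73,-0.39,-0.28,0,0,-0.1,0.1]]' >/dev/null; python3 look.py; python3 plan.py
```

```text
.5,.15,.22,103 -> [0.6744, -0.4957, -0.285] [0.0042, 0.0018, -0.099] rows 5.7
caps [(0.455, -0.1893, 88.3, 39, 39), (0.5614, -0.184, 88.9, 39, 39)]
bright (0.5552, -0.3935, 43.0, 49, 47) (427, 207, 23, 23)
bright (0.4536, -0.312, -36.0, 69, 17) (391, 252, 23, 29)
brass [(0.5478, -0.3027, -2.4, 18, 17)]
rail [(0.6707, -0.1338, 85.3, 190, 32)]
now [0.541  0.1689 0.2128] xang 103.1 F [-0.6  1.1 -0.4] open 46.5 grip 0.0 t 17.55
```

```bash
python3 plan.py .5555,-.3938,.1,65;  python3 - <<'E'
from h import *
im=np.load("top.npy"); save(im[255:315,430:510],"pics/f2.png",6)
E
```

```text
now [0.541  0.1689 0.2128] xang 103.1 F [-0.6  1.1 -0.4] open 46.5 grip 0.0 t 17.55
.5555,-.3938,.1,65 -> [-1.378, -0.284, 0.2827] [-0.0002, 0.0002, 0.2118] rows 9.2
```

View pics/f2.png

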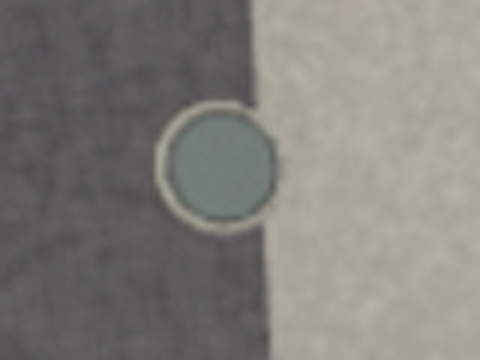

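The knocked filter now lies at the mat's right edge. Its glass centre is at crop (220,166), which is image pixel (466.6,282.6).

```bash
python3 -c "
from h import *
print(cast('top',466.3,282.3,.009))"; python3 -m handwheel '[[-0.9,-0.15,0.02,0,0,0.1,0.53],[-0.9,-0.15,0.02,0,0,0.1,0.53],[-0.9,-0.15,0.02,0,0,0.1,0.53],[-0.9,-0.15,0.02,0,0,0.1,0.53],[-0.9,-0.15,0.02,0,0,0.1,0.53],[-0.9,-0.15,0.02,0,0,0.1,0.53],[-0.9,-0.15,0.02,0,0,0.1,0.53]]' >/dev/null;  python3 plan.py .5555,-.3938,.1,65
```

```text
[ 0.41496466 -0.44770147  0.009     ]
now [ 0.5636 -0.1999  0.2044] xang 84.7 F [0.4 0.8 0.4] open 65.6 grip 0.0 t 18.43
.5555,-.3938,.1,65 -> [-0.4844, 0.0249, 0.2612] [-0.0003, 0.0001, 0.1095] rows 3.5
```

```bash
python3 -m handwheel '[[-0.484,0.025,0.1,0,0,0.11,0.53],[-0.484,0.025,0.261,0,0,0.11,0.53],[-0.484,0.025,0.261,0,0,0.11,0.53],[-0.484,0.025,0.261,0,0,0.11,0.53],[-0.484,0.025,0.261,0,0,0.11,0.53],[-0.484,0.025,0.261,0,0,0.11,0.53],[-0.484,0.025,0.261,0,0,0.11,0.53]]' >/dev/null;  python3 plan.py .5555,-.3938,-.0075,65
```

```text
now [ 0.559  -0.3875  0.1023] xang 65.4 F [-1.4  0.1 -0.7] open 65.1 grip 0.0 t 19.3
.5555,-.3938,-.0075,65 -> [-0.0179, -0.0019, 0.2746] [0.0006, 0.0001, 0.0024] rows 1.8
```

```bash
python3 -m handwheel '[[0,0,0,0,0,0,0.53],[0,0,0,0,0,0,0.53],[0,0,0,0,0,0,0.53]]' >/dev/null;  python3 plan.py .5555,-.3938,-.0075,65
```

```text
now [ 0.5583 -0.3881  0.1011] xang 65.4 F [-0.   0.6 -0.4] open 65.1 grip 0.0 t 19.68
.5555,-.3938,-.0075,65 -> [-0.0159, -0.0005, 0.2715] [0.0001, 0.0, 0.0022] rows 1.7
```

```bash
python3 -m handwheel '[[-0.016,0,0.12,0,0,0,0.53],[-0.016,0,0.22,0,0,0,0.53],[-0.016,0,0.262,0,0,0,0.53],[-0.016,0,0.271,0,0,0,0.53],[-0.016,0,0.271,0,0,0,0.53],[-0.016,0,0.271,0,0,0,0.53]]' 40; python3 -m handwheel '[[0,0,0,0,0,0,-0.5],[0,0,0,0,0,0,-0.5],[0,0,0,0,0,0,-0.5],[0,0,0,0,0,0,-0.5]]'; python3 -m handwheel '[[0,0,-0.1,0,0,0,-0.5],[0,0,-0.2,0,0,0,-0.5],[0,0,-0.25,0,0,0,-0.5],[0,0,-0.25,0,0,0,-0.5],[0,0,-0.25,0,0,0,-0.5]]'; python3 plan.py .61,.11,.09,92.8
```

```text
time: 20.42
eef_pos: [0.5567, -0.3952, -0.0054]
tcp_rot: [0.842, 0.54, 0.0, 0.002]
contact_force: [0.2, 0.7, 1.1]
opening: 0.765
finger_force: 0.0
time: 20.92
eef_pos: [0.5565, -0.395, -0.0056]
tcp_rot: [0.842, 0.54, 0.0, 0.001]
contact_force: [-0.3, 0.5, 6.3]
opening: 0.536
finger_force: 41.1
time: 21.55
eef_pos: [0.5545, -0.3932, 0.0902]
tcp_rot: [0.842, 0.54, -0.0, -0.002]
contact_force: [0.4, -0.0, -0.5]
opening: 0.532
finger_force: 40.9
now [ 0.5545 -0.3932  0.0902] xang 65.4 F [ 0.4 -0.  -0.5] open 45.2 grip 40.9 t 21.55
.61,.11,.09,92.8 -> [1.2013, -0.3982, 0.0032] [-0.001, -0.0006, -0.1524] rows 8.1
```

```bash
python3 -m handwheel '[[0.2,-0.06,0,0,0,-0.03,-0.5],[0.4,-0.12,0,0,0,-0.06,-0.5],[0.6,-0.19,0,0,0,-0.09,-0.5],[0.8,-0.26,0,0,0,-0.12,-0.5],[0.98,-0.33,0,0,0,-0.152,-0.5],[0.98,-0.33,0,0,0,-0.152,-0.5],[0.98,-0.33,0,0,0,-0.152,-0.5],[0.98,-0.33,0,0,0,-0.152,-0.5],[0.98,-0.33,0,0,0,-0.152,-0.5],[0.98,-0.33,0,0,0,-0.152,-0.5]]' >/dev/null; python3 plan.py .592,.103,.09,92.8 .592,.103,.0015,92.8
```

```text
now [0.5985 0.016  0.0917] xang 92.6 F [-1.4 -0.7 -1. ] open 44.8 grip 41.0 t 22.8
.592,.103,.09,92.8 -> [0.2181, -0.0063, 0.0042] [-0.0004, -0.0, -0.001] rows 1.4
.592,.103,.0015,92.8 -> [0.2181, -0.006, 0.2254] [-0.0004, -0.0, -0.001] rows 2.0
```

```bash
python3 -m handwheel '[[0.11,0,0,0,0,0,-0.5],[0.217,-0.006,0,0,0,-0.001,-0.5],[0.217,-0.006,0,0,0,-0.001,-0.5],[0.217,-0.006,0.1,0,0,-0.001,-0.5],[0.217,-0.006,0.18,0,0,-0.001,-0.5],[0.217,-0.006,0.215,0,0,-0.001,-0.5],[0.217,-0.006,0.225,0,0,-0.001,-0.5],[0.217,-0.006,0.225,0,0,-0.001,-0.5],[0.217,-0.006,0.225,0,0,-0.001,-0.5]]'; python3 -m handwheel '[[0,0,0,0,0,0,0.25],[0,0,0,0,0,0,0.25],[0,0,0,0,0,0,0.25],[0,0,-0.1,0,0,0,0.25],[0,0,-0.2,0,0,0,0.25],[0,0,-0.3,0,0,0,0.25],[0,0,-0.3,0,0,0,0.25],[0,0,-0.3,0,0,0,0.25]]'; python3 plan.py .415,-.4477,.1,40
```

```text
time: 23.92
eef_pos: [0.5936, 0.1037, 0.0039]
tcp_rot: [0.689, 0.725, 0.001, 0.001]
contact_force: [-0.3, -0.2, 0.4]
opening: 0.534
finger_force: 41.0
time: 24.92
eef_pos: [0.5918, 0.1038, 0.1218]
tcp_rot: [0.689, 0.725, -0.0, -0.0]
contact_force: [0.2, 0.7, -0.1]
opening: 0.624
finger_force: 0.0
now [0.5918 0.1038 0.1218] xang 92.9 F [ 0.2  0.7 -0.1] open 53.0 grip 0.0 t 24.93
.415,-.4477,.1,40 -> [-1.3546, -0.5113, 0.0549] [-0.0003, 0.0001, 0.2939] rows 9.3
```

```bash
python3 -m handwheel '[[-0.15,-0.05,0,0,0,0.05,0.53],[-0.3,-0.11,0,0,0,0.1,0.53],[-0.45,-0.17,0,0,0,0.15,0.53],[-0.6,-0.22,0,0,0,0.2,0.53],[-0.75,-0.28,0,0,0,0.25,0.53],[-0.95,-0.36,0,0,0,0.294,0.53],[-0.95,-0.36,0,0,0,0.294,0.53]]' >/dev/null; python3 -m handwheel '[[-0.16,-0.01,0.05,0,0,0,0.53],[-0.16,-0.01,0.05,0,0,0,0.53],[-0.16,-0.01,0.05,0,0,0,0.53],[-0.16,-0.01,0.05,0,0,0,0.53],[-0.16,-0.01,0.05,0,0,0,0.53],[-0.16,-0.01,0.05,0,0,0,0.53],[-0.16,-0.01,0.05,0,0,0,0.53]]' >/dev/null;  python3 plan.py .415,-.4477,.1,40 .415,-.4477,-.0075,40
python3 - <<'E'
from h import *
im=shot("top");save(im[170:330,80:500],"pics/a.png",1.8)
E
```

```text
now [ 0.4166 -0.3208  0.1026] xang 40.0 F [ 0.1 -0.6 -0.7] open 65.3 grip 0.0 t 26.68
.415,-.4477,.1,40 -> [-0.207, 0.2403, 0.0066] [0.0001, 0.0, 0.0002] rows 2.0
.415,-.4477,-.0075,40 -> [-0.207, 0.2402, 0.2754] [0.0001, 0.0, 0.0002] rows 2.7
```

View pics/a.png

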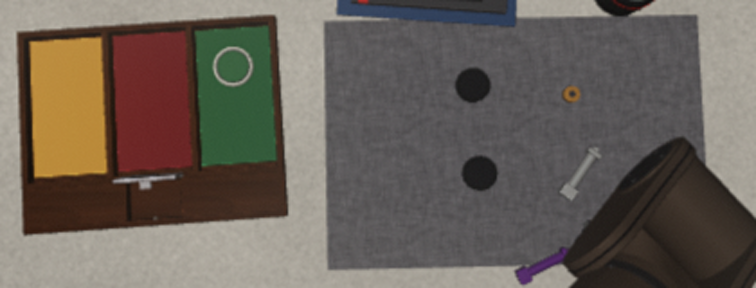

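The first filter lies well inside the green bay at crop (232,67). The caps, adapter and nozzle have not moved.

```bash
python3 -m handwheel '[[-0.1,0.12,0,0,0,0,0.53],[-0.207,0.24,0,0,0,0,0.53],[-0.207,0.24,0,0,0,0,0.53],[-0.207,0.24,0,0,0,0,0.53],[-0.207,0.24,0.12,0,0,0,0.53],[-0.207,0.24,0.22,0,0,0,0.53],[-0.207,0.24,0.262,0,0,0,0.53],[-0.207,0.24,0.274,0,0,0,0.53],[-0.207,0.24,0.274,0,0,0,0.53],[-0.207,0.24,0.274,0,0,0,0.53]]' 40; python3 -m handwheel '[[0,0,0,0,0,0,-0.5],[0,0,0,0,0,0,-0.5],[0,0,0,0,0,0,-0.5],[0,0,0,0,0,0,-0.5]]'; python3 -m handwheel '[[0,0,-0.1,0,0,0,-0.5],[0,0,-0.2,0,0,0,-0.5],[0,0,-0.28,0,0,0,-0.5],[0,0,-0.28,0,0,0,-0.5],[0,0,-0.28,0,0,0,-0.5]]'; python3 plan.py .5,-.2,.11,66 .516,.0996,.1,92.8
```

```text
time: 27.98
eef_pos: [0.4153, -0.449, -0.0053]
tcp_rot: [0.94, 0.342, 0.0, 0.002]
contact_force: [0.9, -0.4, 0.5]
opening: 0.766
finger_force: 0.0
time: 28.48
eef_pos: [0.4152, -0.4489, -0.0054]
tcp_rot: [0.94, 0.342, 0.0, 0.001]
contact_force: [-0.2, 0.9, 4.8]
opening: 0.534
finger_force: 40.4
time: 29.1
eef_pos: [0.4139, -0.4471, 0.1035]
tcp_rot: [0.94, 0.342, -0.0, -0.001]
contact_force: [0.3, 1.6, 0.0]
opening: 0.529
finger_force: 40.9
now [ 0.4139 -0.4471  0.1035] xang 40.0 F [0.3 1.6 0. ] open 45.0 grip 40.9 t 29.1
.5,-.2,.11,66 -> [0.5618, -0.335, -0.0155] [-0.0006, -0.0002, -0.1445] rows 4.2
.516,.0996,.1,92.8 -> [1.0738, -0.8832, 0.0108] [-0.0006, -0.0004, -0.2934] rows 8.9
```

```bash
python3 -m handwheel '[[0.13,-0.1,0,0,0,-0.04,-0.5],[0.26,-0.2,0,0,0,-0.08,-0.5],[0.38,-0.3,0,0,0,-0.12,-0.5],[0.5,-0.4,0,0,0,-0.16,-0.5],[0.62,-0.5,0,0,0,-0.2,-0.5],[0.74,-0.6,0,0,0,-0.24,-0.5],[0.86,-0.7,0,0,0,-0.28,-0.5],[0.98,-0.8,0,0,0,-0.2935,-0.5],[0.98,-0.8,0,0,0,-0.2935,-0.5],[0.98,-0.8,0,0,0,-0.2935,-0.5],[0.98,-0.8,0,0,0,-0.2935,-0.5],[0.98,-0.8,0,0,0,-0.2935,-0.5]]' >/dev/null; python3 plan.py .516,.0996,.09,92.8 .516,.0996,.0015,92.8
```

```text
now [0.509  0.0478 0.1045] xang 92.7 F [ 0.5  0.2 -0.6] open 45.1 grip 41.1 t 30.6
.516,.0996,.09,92.8 -> [0.1284, 0.0235, 0.0363] [-0.0002, 0.0, -0.0007] rows 0.9
.516,.0996,.0015,92.8 -> [0.1284, 0.0236, 0.2576] [-0.0002, 0.0, -0.0007] rows 1.8
```

```bash
python3 -m handwheel '[[0.128,0.023,0,0,0,0,-0.5],[0.128,0.023,0,0,0,0,-0.5],[0.128,0.023,0.03,0,0,0,-0.5],[0.128,0.023,0.13,0,0,0,-0.5],[0.128,0.023,0.21,0,0,0,-0.5],[0.128,0.023,0.248,0,0,0,-0.5],[0.128,0.023,0.258,0,0,0,-0.5],[0.128,0.023,0.26,0,0,0,-0.5],[0.128,0.023,0.26,0,0,0,-0.5]]'; python3 -m handwheel '[[0,0,0,0,0,0,0.25],[0,0,0,0,0,0,0.25],[0,0,0,0,0,0,0.25],[0,0,-0.1,0,0,0,0.25],[0,0,-0.2,0,0,0,0.25],[0,0,-0.28,0,0,0,0.25],[0,0,-0.28,0,0,0,0.25],[0,0,-0.28,0,0,0,0.25],[0,0,-0.28,0,0,0,0.25]]'; python3 plan.py .5615,-.184,.08,80
```

```text
time: 31.72
eef_pos: [0.517, 0.1008, 0.002]
tcp_rot: [0.69, 0.724, 0.001, 0.001]
contact_force: [-0.7, -0.5, -0.2]
opening: 0.533
finger_force: 41.1
time: 32.85
eef_pos: [0.5146, 0.1008, 0.1109]
tcp_rot: [0.69, 0.724, -0.001, -0.001]
contact_force: [0.1, 0.4, -0.1]
opening: 0.626
finger_force: 0.0
now [0.5146 0.1008 0.1109] xang 92.8 F [ 0.1  0.4 -0.1] open 53.2 grip 0.0 t 32.85
.5615,-.184,.08,80 -> [-0.717, 0.0826, 0.0769] [-0.0011, 0.0001, 0.0712] rows 4.6
```

```bash
python3 -m handwheel '[[-0.2,0.02,0,0,0,0.02,0.4],[-0.4,0.05,0,0,0,0.05,0.4],[-0.717,0.083,0.05,0,0,0.071,0.4],[-0.717,0.083,0.077,0,0,0.071,0.4],[-0.717,0.083,0.077,0,0,0.071,0.4],[-0.717,0.083,0.077,0,0,0.071,0.4],[-0.717,0.083,0.077,0,0,0.071,0.4],[-0.717,0.083,0.077,0,0,0.071,0.4],[-0.717,0.083,0.077,0,0,0.071,0.4]]' >/dev/null;  python3 plan.py .5615,-.184,-.005,80; python3 look.py
```

```text
now [ 0.5632 -0.1828  0.0823] xang 80.1 F [-0.2  0.  -0.4] open 59.4 grip 0.0 t 33.98
.5615,-.184,-.005,80 -> [-0.0037, -0.0037, 0.2182] [0.0001, -0.0, 0.0007] rows 1.4
caps [(0.4687, -0.1862, -24.7, 398, 178)]
bright (0.4542, -0.3124, -36.0, 70, 17) (391, 252, 23, 29)
brass []
rail [(0.6504, -0.1529, 88.1, 228, 78)]
```

```bash
python3 -m handwheel '[[-0.004,-0.004,0.1,0,0,0,0.4],[-0.004,-0.004,0.18,0,0,0,0.4],[-0.004,-0.004,0.21,0,0,0,0.4],[-0.004,-0.004,0.218,0,0,0,0.4],[-0.004,-0.004,0.218,0,0,0,0.4],[-0.004,-0.004,0.218,0,0,0,0.4]]' 40 | grep pos; python3 -m handwheel '[[0,0,0,0,0,0,-0.6],[0,0,0,0,0,0,-0.6],[0,0,0,0,0,0,-0.6],[0,0,0,0,0,0,-0.6]]'; python3 -m handwheel '[[0,0,-0.1,0,0,0,-0.6],[0,0,-0.2,0,0,0,-0.6],[0,0,-0.28,0,0,0,-0.6],[0,0,-0.28,0,0,0,-0.6],[0,0,-0.28,0,0,0,-0.6]]'; python3 plan.py .603,.204,.11,92.8 
```

```text
eef_pos: [0.5623, -0.1858, -0.0037]
time: 35.28
eef_pos: [0.5622, -0.1858, -0.0038]
tcp_rot: [0.766, 0.643, 0.0, 0.001]
contact_force: [-0.9, 1.0, 4.9]
opening: 0.472
finger_force: 40.7
time: 35.9
eef_pos: [0.5603, -0.1848, 0.1053]
tcp_rot: [0.766, 0.643, -0.0, -0.001]
contact_force: [-0.3, 0.1, -1.1]
opening: 0.471
finger_force: 40.5
now [ 0.5603 -0.1848  0.1053] xang 80.0 F [-0.3  0.1 -1.1] open 40.1 grip 40.5 t 35.9
.603,.204,.11,92.8 -> [0.9759, -0.0631, -0.0109] [-0.0007, -0.0003, -0.0709] rows 6.3
```

```bash
python3 -m handwheel '[[0.2,-0.01,0,0,0,-0.02,-0.6],[0.4,-0.02,0,0,0,-0.04,-0.6],[0.6,-0.02,0,0,0,-0.07,-0.6],[0.975,-0.034,0,0,0,-0.071,-0.6],[0.975,-0.034,0,0,0,-0.071,-0.6],[0.975,-0.034,0,0,0,-0.071,-0.6],[0.975,-0.034,0,0,0,-0.071,-0.6],[0.975,-0.034,0,0,0,-0.071,-0.6],[0.975,-0.034,0,0,0,-0.071,-0.6],[0.975,-0.034,0,0,0,-0.071,-0.6]]' >/dev/null;  python3 plan.py .591,.2034,.003,92.8
```

```text
now [0.6153 0.1994 0.1065] xang 92.7 F [0.4 0.7 0.6] open 39.8 grip 40.5 t 37.15
.591,.2034,.003,92.8 -> [0.0129, -0.06, 0.2588] [-0.0002, 0.0001, -0.0006] rows 1.7
```

```bash
python3 -m handwheel '[[0.013,-0.06,0,0,0,0,-0.6],[0.013,-0.06,0.03,0,0,0,-0.6],[0.013,-0.06,0.13,0,0,0,-0.6],[0.013,-0.06,0.21,0,0,0,-0.6],[0.013,-0.06,0.248,0,0,0,-0.6],[0.013,-0.06,0.259,0,0,0,-0.6],[0.013,-0.06,0.26,0,0,0,-0.6],[0.013,-0.06,0.26,0,0,0,-0.6]]'; python3 -m handwheel '[[0,0,0,0,0,0,0.1],[0,0,0,0,0,0,0.1],[0,0,0,0,0,0,0.1],[0,0,-0.1,0,0,0,0.1],[0,0,-0.2,0,0,0,0.1],[0,0,-0.28,0,0,0,0.1],[0,0,-0.28,0,0,0,0.1],[0,0,-0.28,0,0,0,0.1],[0,0,-0.28,0,0,0,0.1]]'; python3 plan.py .455,-.189,.08,80
```

```text
time: 38.15
eef_pos: [0.5924, 0.2054, 0.0043]
tcp_rot: [0.69, 0.724, 0.001, 0.001]
contact_force: [1.1, -0.7, 0.1]
opening: 0.467
finger_force: 40.5
time: 39.28
eef_pos: [0.5898, 0.2049, 0.1126]
tcp_rot: [0.69, 0.724, -0.001, -0.001]
contact_force: [-0.5, 0.6, 0.3]
opening: 0.552
finger_force: 0.0
now [0.5898 0.2049 0.1126] xang 92.8 F [-0.5  0.6  0.3] open 46.9 grip 0.0 t 39.27
.455,-.189,.08,80 -> [-0.9671, -0.3847, 0.0834] [-0.0012, 0.0003, 0.0712] rows 6.7
```

```bash
python3 -m handwheel '[[-0.2,-0.08,0,0,0,0.02,0.4],[-0.4,-0.16,0,0,0,0.05,0.4],[-0.967,-0.385,0.05,0,0,0.071,0.4],[-0.967,-0.385,0.05,0,0,0.071,0.4],[-0.967,-0.385,0.05,0,0,0.071,0.4],[-0.967,-0.385,0.083,0,0,0.071,0.4],[-0.967,-0.385,0.083,0,0,0.071,0.4],[-0.967,-0.385,0.083,0,0,0.071,0.4],[-0.967,-0.385,0.083,0,0,0.071,0.4],[-0.967,-0.385,0.083,0,0,0.071,0.4],[-0.967,-0.385,0.083,0,0,0.071,0.4]]' >/dev/null;  python3 plan.py .455,-.189,-.005,80; python3 look.py; python3 - <<'E'
from h import *
save(np.load("top.npy")[160:320,80:500],"pics/b.png",1.8)
E
```

```text
now [ 0.4567 -0.1877  0.0817] xang 80.1 F [ 0.5 -0.  -0.3] open 59.5 grip 0.0 t 40.65
.455,-.189,-.005,80 -> [-0.004, -0.0037, 0.2168] [0.0001, 0.0, 0.0008] rows 1.4
caps [(0.3982, -0.222, -29.3, 253, 180)]
bright (0.3339, -0.0977, 88.8, 21, 21) (300, 319, 11, 11)
brass [(0.5478, -0.3027, -2.4, 18, 17)]
rail [(0.6707, -0.1338, 85.3, 190, 32)]
```

View pics/b.png

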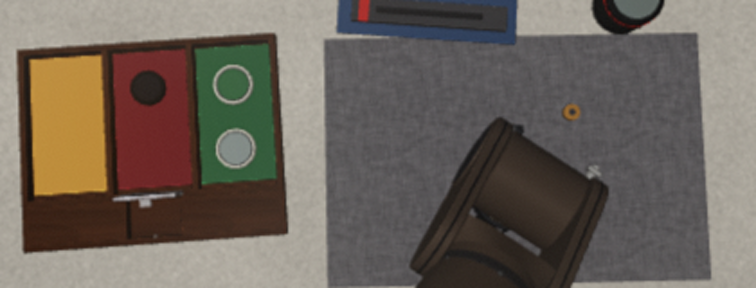

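Both filters lie flat in the green bay at (232,84) and (236,148), and the cap is in the red bay at (148,88). The rail lies along the pad. I'll pick the second cap next.

```bash
python3 -m handwheel '[[-0.004,-0.004,0.1,0,0,0,0.4],[-0.004,-0.004,0.18,0,0,0,0.4],[-0.004,-0.004,0.21,0,0,0,0.4],[-0.004,-0.004,0.217,0,0,0,0.4],[-0.004,-0.004,0.217,0,0,0,0.4],[-0.004,-0.004,0.217,0,0,0,0.4]]' 40 | grep pos; python3 -m handwheel '[[0,0,0,0,0,0,-0.6],[0,0,0,0,0,0,-0.6],[0,0,0,0,0,0,-0.6],[0,0,0,0,0,0,-0.6]]'; python3 -m handwheel '[[0,0,-0.1,0,0,0,-0.6],[0,0,-0.2,0,0,0,-0.6],[0,0,-0.32,0,0,0,-0.6],[0,0,-0.32,0,0,0,-0.6],[0,0,-0.32,0,0,0,-0.6]]'; python3 plan.py .535,.18,.125,92.8 
```

```text
eef_pos: [0.4554, -0.1906, -0.0039]
time: 41.95
eef_pos: [0.4552, -0.1905, -0.004]
tcp_rot: [0.766, 0.643, 0.0, 0.001]
contact_force: [-1.1, 1.6, 6.2]
opening: 0.469
finger_force: 40.2
time: 42.58
eef_pos: [0.454, -0.1897, 0.1223]
tcp_rot: [0.766, 0.643, -0.0, -0.0]
contact_force: [0.1, -0.0, -1.0]
opening: 0.47
finger_force: 40.4
now [ 0.454  -0.1897  0.1223] xang 80.0 F [ 0.1 -0.  -1. ] open 40.0 grip 40.4 t 42.58
.535,.18,.125,92.8 -> [0.9454, 0.0396, -0.0066] [-0.0002, -0.0001, -0.0709] rows 6.1
```

```bash
python3 -m handwheel '[[0.2,0.01,0,0,0,-0.02,-0.6],[0.4,0.02,0,0,0,-0.04,-0.6],[0.6,0.03,0,0,0,-0.07,-0.6],[0.945,0.04,0,0,0,-0.071,-0.6],[0.945,0.04,0,0,0,-0.071,-0.6],[0.945,0.04,0,0,0,-0.071,-0.6],[0.945,0.04,0,0,0,-0.071,-0.6],[0.945,0.04,0,0,0,-0.071,-0.6],[0.945,0.04,0,0,0,-0.071,-0.6],[0.945,0.04,0,0,0,-0.071,-0.6]]' >/dev/null;  python3 plan.py .529,.2004,.003,92.8
```

```text
now [0.5355 0.1782 0.1225] xang 92.7 F [-0.7 -0.2 -0.2] open 39.7 grip 40.5 t 43.83
.529,.2004,.003,92.8 -> [0.0563, -0.0133, 0.2988] [-0.0002, 0.0, -0.0006] rows 1.9
```

```bash
python3 -m handwheel '[[0.056,-0.013,0,0,0,0,-0.6],[0.056,-0.013,0.06,0,0,0,-0.6],[0.056,-0.013,0.18,0,0,0,-0.6],[0.056,-0.013,0.25,0,0,0,-0.6],[0.056,-0.013,0.288,0,0,0,-0.6],[0.056,-0.013,0.299,0,0,0,-0.6],[0.056,-0.013,0.301,0,0,0,-0.6],[0.056,-0.013,0.301,0,0,0,-0.6]]'; python3 -m handwheel '[[0,0,0,0,0,0,0.1],[0,0,0,0,0,0,0.1],[0,0,0,0,0,0,0.1],[0,0,-0.1,0,0,0,0.1],[0,0,-0.2,0,0,0,0.1],[0,0,-0.32,0,0,0,0.1],[0,0,-0.32,0,0,0,0.1],[0,0,-0.32,0,0,0,0.1],[0,0,-0.32,0,0,0,0.1]]'; python3 plan.py .454,-.31,.08,144 .5,-.06,.12,130
```

```text
time: 44.82
eef_pos: [0.5304, 0.2018, 0.0038]
tcp_rot: [0.69, 0.724, 0.001, 0.001]
contact_force: [0.0, -0.3, -0.3]
opening: 0.47
finger_force: 40.5
time: 45.95
eef_pos: [0.528, 0.2014, 0.1283]
tcp_rot: [0.69, 0.724, -0.002, -0.001]
contact_force: [-0.7, -0.4, -0.2]
opening: 0.555
finger_force: 0.0
now [0.528  0.2014 0.1283] xang 92.8 F [-0.7 -0.4 -0.2] open 47.1 grip 0.0 t 45.95
.454,-.31,.08,144 -> [-1.2678, -0.247, 0.1225] [-0.0012, -0.0004, -0.2844] rows 8.3
.5,-.06,.12,130 -> [-0.6492, -0.1018, 0.0216] [-0.0012, -0.0002, -0.2066] rows 4.2
```

```bash
python3 -m handwheel '[[-0.16,-0.03,0,0,0,-0.05,0],[-0.32,-0.06,0,0,0,-0.1,0],[-0.48,-0.09,0,0,0,-0.15,0],[-0.64,-0.12,0,0,0,-0.2,0],[-0.8,-0.15,0.03,0,0,-0.25,0],[-0.96,-0.19,0.06,0,0,-0.284,0],[-0.98,-0.2,0.1,0,0,-0.284,0],[-0.98,-0.2,0.1,0,0,-0.284,0],[-0.98,-0.2,0.1,0,0,-0.284,0],[-0.98,-0.2,0.1,0,0,-0.284,0]]' >/dev/null;  python3 plan.py .457,-.3145,.08,144; python3 look.py
```

```text
now [ 0.4691 -0.1928  0.0907] xang 144.0 F [-0.4  1.3  1.5] open 42.4 grip 0.0 t 47.2
.457,-.3145,.08,144 -> [-0.1542, -0.2641, 0.0266] [0.0001, 0.0001, 0.0002] rows 2.0
caps [(0.4193, -0.2311, -18.0, 266, 205)]
bright (0.334, -0.0955, -1.3, 21, 17) (300, 319, 9, 11)
brass [(0.5478, -0.3027, 88.9, 18, 17)]
rail [(0.6708, -0.1338, 85.3, 190, 32)]
```

```bash
python3 -m handwheel '[[-0.154,-0.264,0.027,0,0,0,-0.2],[-0.154,-0.264,0.027,0,0,0,-0.2],[-0.154,-0.264,0.027,0,0,0,-0.2],[-0.154,-0.264,0.027,0,0,0,-0.2],[-0.154,-0.264,0.027,0,0,0,-0.2],[-0.154,-0.264,0.027,0,0,0,-0.2]]' >/dev/null;  python3 plan.py .457,-.3145,-.0015,144
```

```text
now [ 0.4566 -0.3142  0.0798] xang 144.0 F [0.2 0.3 0.1] open 34.0 grip 0.0 t 48.0
.457,-.3145,-.0015,144 -> [-0.0013, -0.0001, 0.2031] [0.0, -0.0, 0.0002] rows 1.3
```

```bash
python3 -m handwheel '[[-0.001,0,0.1,0,0,0,-0.2],[-0.001,0,0.17,0,0,0,-0.2],[-0.001,0,0.196,0,0,0,-0.2],[-0.001,0,0.203,0,0,0,-0.2],[-0.001,0,0.203,0,0,0,-0.2],[-0.001,0,0.203,0,0,0,-0.2]]' 50 | egrep 'pos|con'; python3 -m handwheel '[[0,0,0,0,0,0,-1],[0,0,0,0,0,0,-1],[0,0,0,0,0,0,-1],[0,0,0,0,0,0,-1],[0,0,0,0,0,0,-1]]'; python3 -m handwheel '[[0,0,-0.1,0,0,0,-1],[0,0,-0.2,0,0,0,-1],[0,0,-0.32,0,0,0,-1],[0,0,-0.32,0,0,0,-1],[0,0,-0.32,0,0,0,-1]]'; python3 plan.py .49,-.03,.13,164 .544,.3,.13,182.8
```

```text
eef_pos: [0.4574, -0.3164, -0.0003]
contact_force: [-0.2, -0.7, 0.3]
time: 49.38
eef_pos: [0.4571, -0.3161, -0.0006]
tcp_rot: [0.31, 0.951, -0.0, 0.001]
contact_force: [-0.4, 1.7, 5.6]
opening: 0.114
finger_force: 49.0
time: 50.0
eef_pos: [0.4561, -0.3152, 0.1255]
tcp_rot: [0.31, 0.951, 0.0, -0.001]
contact_force: [1.1, -0.5, -0.5]
opening: 0.115
finger_force: 48.9
now [ 0.4561 -0.3152  0.1255] xang 143.9 F [ 1.1 -0.5 -0.5] open 9.8 grip 48.9 t 50.0
.49,-.03,.13,164 -> [0.3511, 0.6262, -0.0108] [0.0001, -0.0004, -0.1115] rows 4.6
.544,.3,.13,182.8 -> [0.7277, 1.3726, -0.0101] [0.0002, -0.0004, -0.2159] rows 9.9
```

```bash
python3 -m handwheel '[[0.08,0.15,0,0,0,-0.03,-1],[0.16,0.29,0,0,0,-0.06,-1],[0.23,0.43,0,0,0,-0.09,-1],[0.3,0.57,0,0,0,-0.12,-1],[0.38,0.71,0,0,0,-0.15,-1],[0.45,0.85,0,0,0,-0.18,-1],[0.52,0.98,0,0,0,-0.216,-1],[0.52,0.98,0,0,0,-0.216,-1],[0.52,0.98,0,0,0,-0.216,-1],[0.52,0.98,0,0,0,-0.216,-1]]' >/dev/null;  python3 plan.py .544,.3,.125,182.8
```

```text
now [0.5187 0.1223 0.1254] xang -177.3 F [ 0.1 -0.8 -2. ] open 9.4 grip 49.0 t 51.25
.544,.3,.125,182.8 -> [-0.0842, 0.4407, 0.0007] [-0.0001, -0.0006, -0.0006] rows 2.9
```

```bash
python3 -m handwheel '[[-0.03,0.15,0,0,0,0,-1],[-0.06,0.3,0,0,0,0,-1],[-0.084,0.44,0,0,0,0,-1],[-0.084,0.44,0,0,0,0,-1],[-0.084,0.44,0,0,0,0,-1],[-0.084,0.44,0,0,0,0,-1],[-0.084,0.44,0,0,0,0,-1]]' >/dev/null;  python3 plan.py .544,.301,.0065,182.8
```

```text
now [0.5444 0.2997 0.1265] xang -177.3 F [-0.1  0.7 -0.2] open 9.7 grip 49.1 t 52.12
.544,.301,.0065,182.8 -> [0.0007, 0.0034, 0.2999] [-0.0, -0.0001, -0.0006] rows 1.9
```

```bash
python3 -m handwheel '[[0,0.003,0.12,0,0,0,-1],[0,0.003,0.22,0,0,0,-1],[0,0.003,0.28,0,0,0,-1],[0,0.003,0.295,0,0,0,-1],[0,0.003,0.3,0,0,0,-1],[0,0.003,0.302,0,0,0,-1],[0,0.003,0.302,0,0,0,-1]]'; python3 -m handwheel '[[0,0,0,0,0,0,-0.4],[0,0,0,0,0,0,-0.4],[0,0,0,0,0,0,-0.4],[0,0,-0.1,0,0,0,-0.4],[0,0,-0.2,0,0,0,-0.4],[0,0,-0.35,0,0,0,-0.4],[0,0,-0.35,0,0,0,-0.4],[0,0,-0.35,0,0,0,-0.4],[0,0,-0.35,0,0,0,-0.4]]'; python3 plan.py .548,-.303,.08,93
```

```text
time: 53.0
eef_pos: [0.5449, 0.3026, 0.0069]
tcp_rot: [-0.025, 1.0, 0.0, 0.001]
contact_force: [-0.2, 0.8, 0.7]
opening: 0.111
finger_force: 49.1
time: 54.12
eef_pos: [0.5428, 0.3018, 0.1433]
tcp_rot: [-0.025, 1.0, -0.001, -0.002]
contact_force: [0.2, -0.2, 0.1]
opening: 0.298
finger_force: 0.0
now [0.5428 0.3018 0.1433] xang -177.2 F [ 0.2 -0.2  0.1] open 25.3 grip 0.0 t 54.12
.548,-.303,.08,93 -> [0.0607, -1.5107, 0.1603] [-0.0012, -0.0007, 0.499] rows 9.7
```

```bash
python3 -m handwheel '[[0,-0.15,0,0,0,0.02,-0.1],[0,-0.3,0,0,0,0.04,-0.1],[0,-0.45,0,0,0,0.06,-0.1],[0,-0.6,0,0,0,0.08,-0.1],[0,-0.75,0,0,0,0.1,-0.1],[0.02,-0.99,0,0,0,0.12,-0.1],[0.03,-0.99,0,0,0,0.12,-0.1],[0.03,-0.99,0,0,0,0.12,-0.1],[0.03,-0.99,0,0,0,0.12,-0.1]]' >/dev/null;  python3 look.py|grep brass; python3 plan.py .548,-.303,.08,160
```

```text
brass [(0.5478, -0.3027, -2.4, 18, 17)]
now [ 0.5511 -0.0927  0.1446] xang 161.3 F [0.5 0.4 0.6] open 38.1 grip 0.0 t 55.3
.548,-.303,.08,160 -> [-0.1618, -0.5004, 0.161] [0.0001, -0.0006, 0.007] rows 3.5
```

```bash
python3 -m handwheel '[[-0.05,-0.15,0,0,0,0,-0.1],[-0.1,-0.3,0.05,0,0,0,-0.1],[-0.162,-0.5,0.1,0,0,0,-0.1],[-0.162,-0.5,0.161,0,0,0.007,-0.1],[-0.162,-0.5,0.161,0,0,0.007,-0.1],[-0.162,-0.5,0.161,0,0,0.007,-0.1],[-0.162,-0.5,0.161,0,0,0.007,-0.1],[-0.162,-0.5,0.161,0,0,0.007,-0.1]]' >/dev/null; python3 plan.py .548,-.303,-.001,160
```

```text
now [ 0.5494 -0.3032  0.0825] xang 160.1 F [-0.3  0.2  0.5] open 38.6 grip 0.0 t 56.3
.548,-.303,-.001,160 -> [0.0039, -0.0006, 0.2088] [-0.0002, 0.0006, 0.0003] rows 1.3
```

```bash
python3 -m handwheel '[[0.004,0,0.1,0,0,0,-0.1],[0.004,0,0.17,0,0,0,-0.1],[0.004,0,0.2,0,0,0,-0.1],[0.004,0,0.208,0,0,0,-0.1],[0.004,0,0.208,0,0,0,-0.1],[0.004,0,0.208,0,0,0,-0.1]]' 40 | egrep 'pos|con'; python3 -m handwheel '[[0,0,0,0,0,0,-0.9],[0,0,0,0,0,0,-0.9],[0,0,0,0,0,0,-0.9],[0,0,0,0,0,0,-0.9],[0,0,0,0,0,0,-0.9]]'; python3 -m handwheel '[[0,0,-0.1,0,0,0,-0.9],[0,0,-0.2,0,0,0,-0.9],[0,0,-0.35,0,0,0,-0.9],[0,0,-0.35,0,0,0,-0.9],[0,0,-0.35,0,0,0,-0.9]]'; python3 - <<'E'
from h import *
im=np.load("top.npy"); c=im[255:310,120:200].astype(float)*3; 
save(np.clip(c,0,255).astype(np.uint8),"pics/comp.png",8)
a=np.radians(2.8);R=np.array([[np.cos(a),-np.sin(a)],[np.sin(a),np.cos(a)]])
for l in([-90,0],[-112,-32],[-112,32],[-68,32],[-68,-32],[-120,-154],[-120,154],[-64,0]):
  w=R@np.array(l)/1000+[.521,.2]; print(l,w.round(4),((proj("top",[*w,.025])-[120,255])*8).round())
E
```

```text
eef_pos: [0.5479, -0.3041, -0.0005]
contact_force: [-0.2, -1.0, 0.0]
time: 57.68
eef_pos: [0.5477, -0.304, -0.0008]
tcp_rot: [0.174, 0.985, -0.0, 0.001]
contact_force: [-1.0, 0.6, 5.8]
opening: 0.208
finger_force: 39.2
time: 58.3
eef_pos: [0.5466, -0.3031, 0.1373]
tcp_rot: [0.174, 0.985, 0.0, -0.0]
contact_force: [-0.8, -0.1, -0.3]
opening: 0.209
finger_force: 39.1
[-90, 0] [0.4311 0.1956] [364. 208.]
[-112, -32] [0.4107 0.1626] [489. 283.]
[-112, 32] [0.4076 0.2265] [246. 300.]
[-68, 32] [0.4515 0.2286] [239. 132.]
[-68, -32] [0.4546 0.1647] [481. 115.]
[-120, -154] [0.4087 0.0403] [954. 281.]
[-120, 154] [0.3936 0.348 ] [-219.  363.]
[-64, 0] [0.4571 0.1969] [359. 109.]
```

View pics/comp.png

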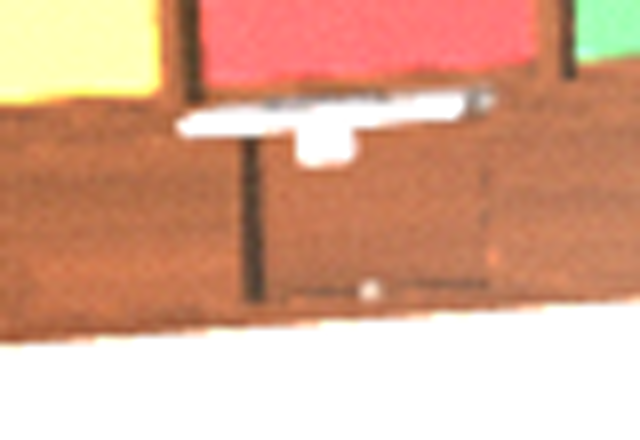

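The adapter is gripped (about 18 mm opening). In the brightened crop the compartment's near corners are at (245,300) and (489,285), just where the frame model puts them. The flap's top edge runs from (180,125) to (490,98).

```bash
python3 -c "
from h import *
for u,v in((180,125),(335,112),(490,98)): print(cast('top',120+u/8-.4,255+v/8-.4,.077).round(4))"; python3 plan.py .45,.07,.137,175 .43,.1956,.137,182.8
```

```text
[0.4547 0.2323 0.077 ]
[0.4572 0.1933 0.077 ]
[0.4599 0.1543 0.077 ]
now [ 0.5466 -0.3031  0.1373] xang 160.0 F [-0.8 -0.1 -0.3] open 17.8 grip 39.1 t 58.3
.45,.07,.137,175 -> [0.5465, 0.7935, 0.0016] [0.0001, -0.0003, -0.0836] rows 6.2
.43,.1956,.137,182.8 -> [0.7011, 1.0714, 0.0018] [0.0002, -0.0003, -0.1269] rows 8.2
```

```bash
python3 -m handwheel '[[0.09,0.13,0,0,0,-0.02,-0.9],[0.17,0.26,0,0,0,-0.04,-0.9],[0.26,0.39,0,0,0,-0.06,-0.9],[0.35,0.52,0,0,0,-0.08,-0.9],[0.43,0.65,0,0,0,-0.1,-0.9],[0.52,0.78,0,0,0,-0.127,-0.9],[0.62,0.94,0,0,0,-0.127,-0.9],[0.65,0.99,0,0,0,-0.127,-0.9],[0.65,0.99,0,0,0,-0.127,-0.9],[0.65,0.99,0,0,0,-0.127,-0.9],[0.65,0.99,0,0,0,-0.127,-0.9]]' >/dev/null; python3 plan.py .43,.1956,.137,182.8
```

```text
now [0.4384 0.1565 0.1373] xang -177.3 F [ 0.5 -0.6 -0.8] open 17.6 grip 39.2 t 59.67
.43,.1956,.137,182.8 -> [0.0165, 0.0986, 0.0007] [-0.0001, -0.0005, -0.0005] rows 0.6
```

```bash
python3 -m handwheel '[[0.016,0.098,0,0,0,0,-0.9],[0.016,0.098,0,0,0,0,-0.9],[0.016,0.098,0,0,0,0,-0.9],[0.016,0.098,0.1,0,0,0,-0.9],[0.016,0.098,0.2,0,0,0,-0.9],[0.016,0.098,0.25,0,0,0,-0.9],[0.016,0.098,0.25,0,0,0,-0.9],[0.016,0.098,0.25,0,0,0,-0.9]]';python3 plan.py .43,.1956,.0045,182.8
```

```text
time: 60.68
eef_pos: [0.4313, 0.1961, 0.039]
tcp_rot: [-0.024, 1.0, 0.0, 0.001]
contact_force: [0.8, 0.1, -0.4]
opening: 0.207
finger_force: 39.3
now [0.4313 0.1961 0.039 ] xang -177.2 F [ 0.8  0.1 -0.4] open 17.6 grip 39.3 t 60.67
.43,.1956,.0045,182.8 -> [0.0033, -0.0011, 0.0863] [0.0001, 0.0005, -0.0002] rows 0.6
```

```bash
python3 -m handwheel '[[0.003,-0.001,0.04,0,0,0,-0.9],[0.003,-0.001,0.07,0,0,0,-0.9],[0.003,-0.001,0.082,0,0,0,-0.9],[0.003,-0.001,0.087,0,0,0,-0.9],[0.003,-0.001,0.087,0,0,0,-0.9],[0.003,-0.001,0.087,0,0,0,-0.9]]' | egrep 'pos|con|fin|ope'; python3 -m handwheel '[[0,0,0,0,0,0,-0.35],[0,0,0,0,0,0,-0.35],[0,0,0,0,0,0,-0.35]]'| egrep 'pos|con|fin|ope'; python3 -m handwheel '[[0,0,-0.06,0,0,0,-0.35],[0,0,-0.18,0,0,0,-0.35],[0,0,-0.3,0,0,0,-0.35],[0,0,-0.4,0,0,0,-0.35],[0,0,-0.4,0,0,0,-0.35],[0,0,-0.4,0,0,0,-0.35],[0,0,-0.4,0,0,0,-0.35]]' | egrep 'pos|con|fin|ope'; python3 plan.py .58,.0,.2,160
```

```text
eef_pos: [0.4293, 0.1961, 0.0036]
contact_force: [-0.8, 0.9, -0.5]
opening: 0.205
finger_force: 39.3
eef_pos: [0.4291, 0.196, 0.0033]
contact_force: [-0.1, 0.8, -0.4]
opening: 0.326
finger_force: 0.0
eef_pos: [0.4278, 0.1957, 0.1613]
contact_force: [0.0, -0.4, 0.6]
opening: 0.32
finger_force: 0.0
now [0.4278 0.1957 0.1613] xang -177.2 F [ 0.  -0.4  0.6] open 27.2 grip 0.0 t 62.67
.58,.0,.2,160 -> [-0.3556, -0.5075, -0.0977] [-0.0004, -0.0011, 0.1267] rows 4.0
```

```bash
python3 -m handwheel '[[-0.08,0,0,0,0,0,-1],[-0.16,0,0,0,0,0,-1],[-0.16,0,0,0,0,0,-1],[-0.16,0,0,0,0,0,-1],[-0.16,0,0.1,0,0,0,-1],[-0.16,0,0.2,0,0,0,-1],[-0.16,0,0.248,0,0,0,-1],[-0.16,0,0.248,0,0,0,-1],[-0.16,0,0.248,0,0,0,-1]]' 40; python3 - <<'E'
from h import *
s=monitor.get_state(); p=s["eef_pos"]; l=(p[0]-.521)*.9988+(p[1]-.2)*.0488
print("local x",l)
for xc,t in((-.053,.068),(-.0677,.0654),(-.0806,.058),(-.0902,.0465),(-.0945,.036),(-.096,.028),(-.096,.025)):
    print(round(-(xc-l)/.4,4),round(-(t-.005-p[2])/.4,4))
E
python3 - <<'E'
from h import *
im=shot("side"); u,v=proj("side",[.46,.2,.05]).astype(int); save(im[v-50:v+50,u-60:u+70],"pics/fl.png",6)
E
```

```text
time: 63.8
eef_pos: [0.4931, 0.1994, 0.0649]
tcp_rot: [-0.025, 1.0, 0.0, 0.001]
contact_force: [0.6, 0.9, 0.7]
opening: -0.001
finger_force: 0.0
local x -0.027921155119968104
0.0627 0.0049
0.0994 0.0114
0.1317 0.0299
0.1557 0.0586
0.1664 0.0849
0.1702 0.1049
0.1702 0.1124
```

View pics/fl.png

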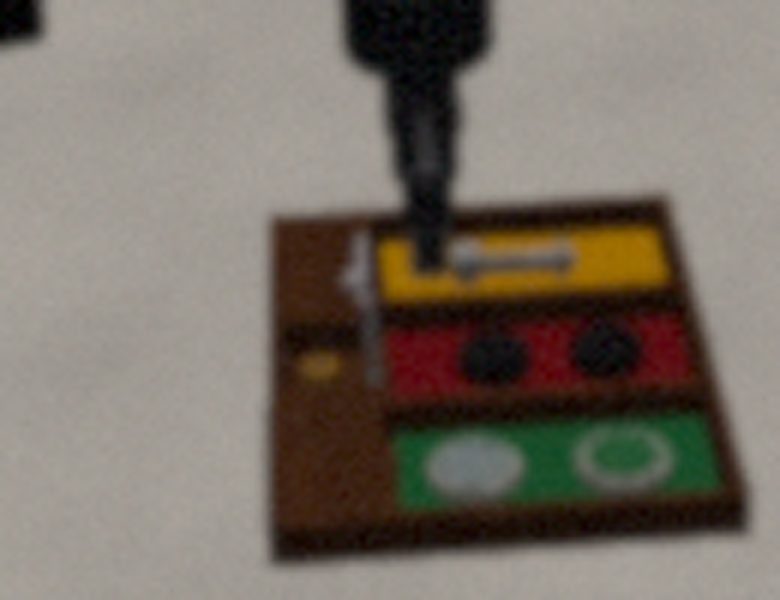

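All pieces lie in their bays, and the adapter stands in the compartment at (320,365). The shut fingertips are at (430,265) on the bay side of the upright flap at (368,300), ready to push it over.

```bash
python3 -m handwheel '[[0.03,0,0.003,0,0,0,-1],[0.063,0,0.005,0,0,0,-1],[0.082,0,0.008,0,0,0,-1],[0.1,0,0.012,0,0,0,-1],[0.117,0,0.02,0,0,0,-1],[0.132,0,0.03,0,0,0,-1],[0.145,0,0.045,0,0,0,-1],[0.156,0,0.059,0,0,0,-1],[0.162,0,0.072,0,0,0,-1],[0.165,0,0.08,0,0,0,-1],[0.166,0,0.08,0,0,0,-1]]'|egrep 'pos|con'; python3 -m handwheel '[[0.003,0,0.01,0,0,0,-1],[0.004,0,0.02,0,0,0,-1],[0.004,0,0.02,0,0,0,-1]]'|egrep 'pos|con'
```

```text
eef_pos: [0.4266, 0.1959, 0.0318]
contact_force: [-0.4, -0.2, -0.1]
eef_pos: [0.4249, 0.1958, 0.0238]
contact_force: [0.1, 0.1, -0.5]
```

```bash
python3 -m handwheel '[[0,0,0.003,0,0,0,-1],[0,0,0.005,0,0,0,-1],[0,0,0.005,0,0,0,-1]]'|egrep 'pos|con'; python3 -m handwheel '[[0,0,0.003,0,0,0,-1],[0,0,0.005,0,0,0,-1],[0,0,0.005,0,0,0,-1]]'|egrep 'pos|con';python3 - <<'E'
from h import *
im=shot("side"); u,v=proj("side",[.46,.2,.05]).astype(int); save(im[v-50:v+50,u-60:u+70],"pics/fl2.png",6)
E
```

```text
eef_pos: [0.425, 0.1958, 0.0223]
contact_force: [-1.1, -1.1, 3.3]
eef_pos: [0.4251, 0.1959, 0.0219]
contact_force: [-6.5, -1.5, 16.4]
```

View pics/fl2.png

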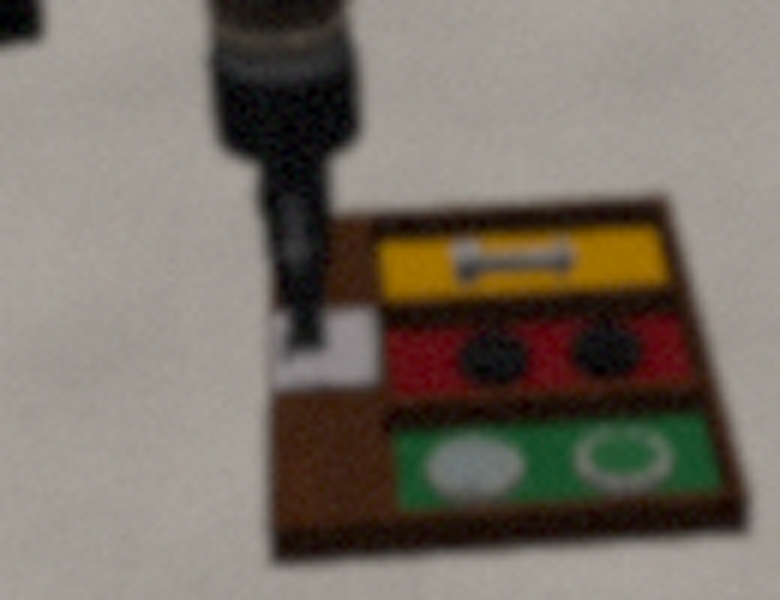

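The flap lies flat over the compartment at (325,345), with the fingertip on it pressing at 16 N against a firm stop. I'll press slightly more, retract and check.

```bash
python3 -m handwheel '[[0,0,0.003,0,0,0,-1],[0,0,0.003,0,0,0,-1],[0,0,0.003,0,0,0,-1]]'|egrep 'pos|con'; python3 -m handwheel '[[0,0,-0.1,0,0,0,-1],[0,0,-0.3,0,0,0,-1],[-0.1,-0.4,-0.45,0,0,0,-1],[-0.3,-0.8,-0.45,0,0,0,-1],[-0.3,-0.8,-0.45,0,0,0,-1],[-0.3,-0.8,-0.45,0,0,0,-1],[-0.3,-0.8,-0.45,0,0,0,-1],[-0.3,-0.8,-0.45,0,0,0,-1]]'|egrep 'time|pos|con'; python3 - <<'E'
from h import *
a=shot("top")[100:320,60:500]; b=shot("side"); np.save("s.npy",b); u,v=proj("side",[.46,.2,.05]).astype(int); b=b[v-50:v+60,u-60:u+120]
save(np.vstack([cv2.resize(a,(720,360)),cv2.resize(b,(720,440))[:240]]),"pics/end.png",.8 if 0 else 1.0)
E
```

```text
eef_pos: [0.4251, 0.1959, 0.0217]
contact_force: [-10.2, -2.9, 22.2]
time: 67.78
eef_pos: [0.5615, -0.1208, 0.1991]
contact_force: [-0.3, -0.1, 0.1]
```

View pics/end.png

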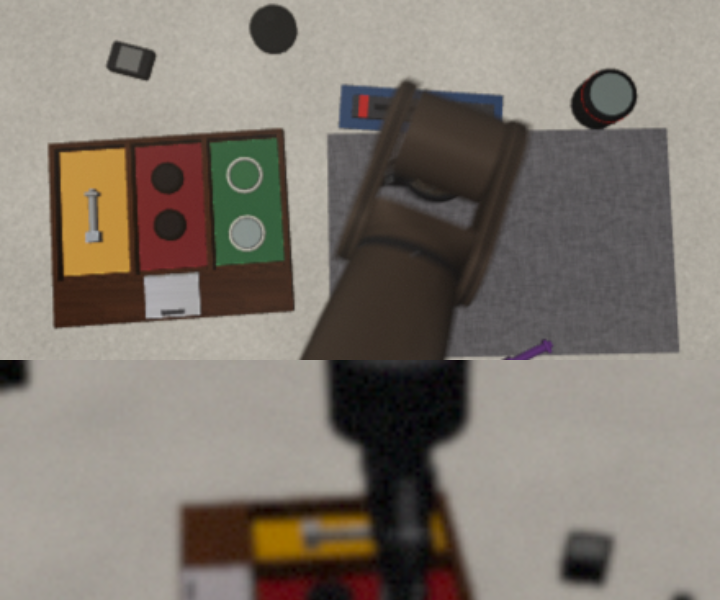

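The final view shows the nozzle, both caps and both filters in the right bays, the flap shut flat at (172,295), and the rail on the pad. The lens, blower and battery have not moved, and the robot is clear.

```bash
python3 -c "
from plant import ctrl
print(ctrl.sign_off())"
```

```text
the job is handed in; nothing more can be done
None
```

The job is done and handed in: the rail lies along the blue pad, both filters, both caps and the nozzle are in their bays, and the adapter is under the flap, which I pressed down flat against its stop.

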